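# Turn the bevelled chopping board over, groove side up, over its A-shaped rest

### The job

The chopping board lies groove side down: first move the kitchen timer off it, upright onto the middle of the terracotta-coloured coaster. Then tip the board up by its outer bevelled edge against the steel A-shaped rest and leave it leaning there by itself, take it again by its top edge, lift it over the rest and lower it gently, without letting it fall, so that it lies flat on the blue mat on the other side with the dark juice-groove face up. Do not shift or knock over anything else.

Things in the scene. Friction and masses are not known exactly. Their poses are not given: they have to be found in the camera images.
- board: two-sided chopping board, 230 (x) x 160 (y) x 30 mm, about 0.5 kg, lying loose on the worktop (z = 0) beside the rest, length about along it, 12 to 47 mm from its foot. Origin: centre of the dark juice-groove face (underside at the start); z points to the light plain face, at z = 30 mm of its frame (up at the start). Its long edges are bevelled on both faces
- board_edge (a point): middle of the board's y = +80 mm long edge, at mid thickness (15 mm). Both long edges are alike: the outermost edge is a 4 mm flat (13 to 17 mm of the thickness), from which a bevel runs 14 mm inward to each face, so a fingertip under the bevel can lift the edge while the opposite edge bears on the rest's foot
- rest: steel A-shaped board rest fixed to the worktop, 200 mm long (x), 95 mm high. Origin: centre of its underside, z up. Its faces look to +y and -y; their foot lines are 28 mm from the middle plane and they lean 12 degrees inward to a black ridge 17 mm wide. A board tipped up against a face leans there by itself, 12 degrees beyond upright
- mat: blue silicone mat, 200 x 140 x 2 mm, stuck to the worktop on the side of the rest opposite to the board, length along the rest. Origin: centre of its underside, z up
- timer: round wind-up kitchen timer, white base and red top, 62 mm across at the base (lowest 18 mm), about 56 mm across at 30 mm height, 47 mm high, 90 g, standing on the board at the start. Origin: centre of its underside, z up
- coaster: flat terracotta-coloured wooden coaster, 81 (x) x 104 (y) x 7 mm, lying loose on the glass of the hob, which is 4.7 mm above the worktop. Origin: centre of its underside, z up
- globe_jar: bystander: round glass jar with cap, 57 mm across, 59 mm high, on the hob. Origin: centre of its underside
- mug: bystander: white mug, 64 x 92 mm with its handle, 67 mm high, on the hob. Origin: underside
- spice_jar: bystander: glass clip jar, 64 x 58 mm, 53 mm high, on the hob. Origin: underside
- moka: bystander: moka pot, 78 x 123 mm, 138 mm high, at the back of the hob. Origin: underside
- pepper: bystander: wooden mill, 58 mm across, 160 mm high, at the back of the worktop. Origin: underside
- salt: bystander: wooden mill, 58 mm across, 130 mm high, at the back of the worktop. Origin: underside
- tea_mug: bystander: grey-green mug, 78 x 110 mm with its handle, 97 mm high, on the worktop to the left. Origin: underside
- lemon: bystander: lemon, 77 x 51 x 52 mm, at the back of the worktop. Origin: underside

How it is judged:
By the outcome, as a careful person would: the job done as asked, in the order asked, and still so for the second after the job is handed in, with the robot touching nothing.
It also fails if it takes over 72 s, if anything falls off the work surface, if the arm or the gripper's body presses on something with over 40 N, if the wrist force passes 120 N, or if a joint passes its speed limit or range.

### The arm

A 6-joint arm with a two-finger parallel gripper is mounted at the origin on a cart in front of the work surface, level with it; the furniture and walls round the work are solid. World frame = base frame: x ahead of the robot, y to its left, z up, the work surface at z = 0. Lengths are in mm, angles in rad, forces in N, time in s.
With the tool pointing down it reaches from about 350 to 975 mm from the base axis. Payload 7.1 kg.
Tool frame: the origin (TCP) lies on the front face of the gripper's body, between the roots of the fingers; the fingertips stand 80 mm ahead of it and the grasp point (between the pads) lies 61 mm ahead of it; z points along the fingers, y is the line along which they close (so a half turn about z gives the same grasp; the last joint's range is limited). The gripper opens to 88 mm and grips with 3 to 60 N. Pads are 20 mm wide; open, the fingers measure 115 mm over their backs; the gripper's body (75 mm by 178 mm) begins 61 mm behind the grasp point.
Start: joints at [-1.189, 0.423, 1.63, -0, 1.089, -0.019], TCP at [243.863, -575.445, 302.675] pointing down, gripper open.
Joint ranges: [-3, 3], [-0.9, 2.11], [0.09, 2.58], [-1.31, 4.45], [0.11, 2.69], [-2.54, 2.54]. Speed limits (rad/s): [2.39, 2.39, 3.01, 3.14, 3.14, 3.14].

### API

Orientations are given as a rotation vector (axis times angle).
In Python, from workcell import readout, vision, close_job gives the robot as it stands.
- The arm moves only by the tool servo_tool, never from a script. Its argument "plan" is a list that holds one entry, the list of rows, each a list of 7 numbers: the gripper command: -1 is fully open, 1 is shut, values between are in proportion, then the shift along the world's x, y, z in units of 40 mm (1.0 is 40 mm), then the turn, a rotation vector about the world's x, y, z in units of 5 degrees (1.0 is 5 degrees). A call has 1 to 5 rows; each row shifts and turns the commanded pose from where the row before left it; what a row does not reach is not made up. A row lasts 1/12 s, in which the tool goes at most 41.7 mm and 7.16 degrees, less where a joint would pass 70% of its speed; a pose out of reach is approached as far as the arm can. A call is refused whole if a number of a shift passes 1 or a number of a turn 1, either way. A call with a gripper value outside its range is refused whole. The fingers move at their own pace and stop on an object; the grip force is fixed at half the most. Time passes only in rows, so rows that do not move let the fingers close. It gives the time, the measured TCP pose, the force, the opening and the grip force at its end, in the units of the state.
- readout.get_obs(): the state, without advancing time (a new reading comes with each control period).
- vision.get_image(name): name is "scene" or "top"; returns the picture (384x512x3 uint8, red, green, blue); there is no depth.
- vision.camera_params(name): a dict with "fx", "fy", "cx", "cy" (pixels), "D" ([k1, k2, p1, p2, k3] as OpenCV has them; the pictures are not rectified), "rvec" (rotation vector, rad) and "tvec" (3), from world to camera coordinates, as OpenCV has them. Camera axes: x right, y down, z forward; pixel columns grow to the right and rows downward; lengths in mm; the calibration is good to about 2 mm. A picture is of the moment at which its call begins. camera_params takes no time and is no camera call.
- close_job(): hands the job in; it is judged then, once.
The state is a dict: "t": time; "qpos": joint angles; "qvel": joint speeds; "joint_torque": joint torques, N m; "ee_pos": TCP position; "orientation": TCP orientation; "ft_force": force on the tool from outside, world axes, zero at the start; "moment": the same for the moment, N m; "width": finger opening in mm; "grasp_force": force on a finger pad.
Only numpy, scipy, OpenCV 4.12 (cv2) and the standard library are available. Lean on these libraries where they do the work, as an engineer would, in place of code of your own. Each camera call takes 0.05 s, during which the arm holds its last target. There are 200 camera calls.

## Working session

There is one attempt and no reset: what is moved stays moved. The work goes in short steps, Python scripts to look and compute and a tool call to move; the robot and the scene stay as the last step left them, time stands still between calls to the robot, and variables do not carry over. Pictures are saved under pics/ and viewed, at most 10 in all, crops included, and the job is handed in when it is done.

Besides the shell and the picture viewer there is one more tool, called after "Request:" as name(argument=value, ...) on one line, values as JSON. servo_tool: Moves the arm, as the interface text tells. Its arguments: {"type":"object","properties":{"plan":{"type":"array"}},"required":["plan"]}

```bash
mkdir -p pics; ls; python3 - <<'E'
from workcell import readout, vision
import cv2
for n in("scene","top"):
    im=vision.get_image(n); cv2.imwrite(f"pics/{n}0.png",cv2.resize(im[:,:,::-1],(800,600),interpolation=cv2.INTER_CUBIC)); cv2.imwrite(f"pics/{n}0_raw.png",im[:,:,::-1])
    print(vision.camera_params(n))
print(readout.get_obs())
E
```

```text
pics
{'fx': 359.0904425207882, 'fy': 359.0904425207882, 'cx': 258.0874274721888, 'cy': 188.85988669869445, 'D': array([-0.09189174,  0.        ,  0.        ,  0.        ,  0.        ]), 'rvec': array([ 1.13413138, -2.30466137,  1.02198871]), 'tvec': array([ 385.66652172,  339.38584392, 1027.876661  ])}
{'fx': 375.9560476882955, 'fy': 375.9560476882955, 'cx': 256.4231030654688, 'cy': 188.3879261990414, 'D': array([-0.02131852,  0.        ,  0.        ,  0.        ,  0.        ]), 'rvec': array([ 2.09459193, -2.15859113,  0.18241166]), 'tvec': array([  31.6309064 ,  615.14080662, 1173.32114867])}
{'t': 0.1, 'qpos': array([-1.18897486e+00,  4.23729665e-01,  1.63060351e+00, -1.03062501e-05,
        1.08858491e+00, -1.90099111e-02]), 'qvel': array([ 0.00080385, -0.00084341, -0.00278887, -0.00068826,  0.00278329,
       -0.00095784]), 'joint_torque': array([-4.70312079e-04, -5.45617211e+01, -2.74325466e+01,  6.45302469e-02,
        1.88452320e-02, -1.24591810e-05]), 'ee_pos': array([ 243.73690611, -575.09486387,  302.00501175]), 'orientation': array([-3.07743276e+00, -6.25166103e-01,  3.89556474e-04]), 'ft_force': array([-0.87392745,  0.47689137,  0.59438815]), 'moment': array([ 0.01991613, -0.06338195,  0.00603004]), 'grasp_force': 0.0, 'width': 87.71342319675037}
```

View pics/top0.png

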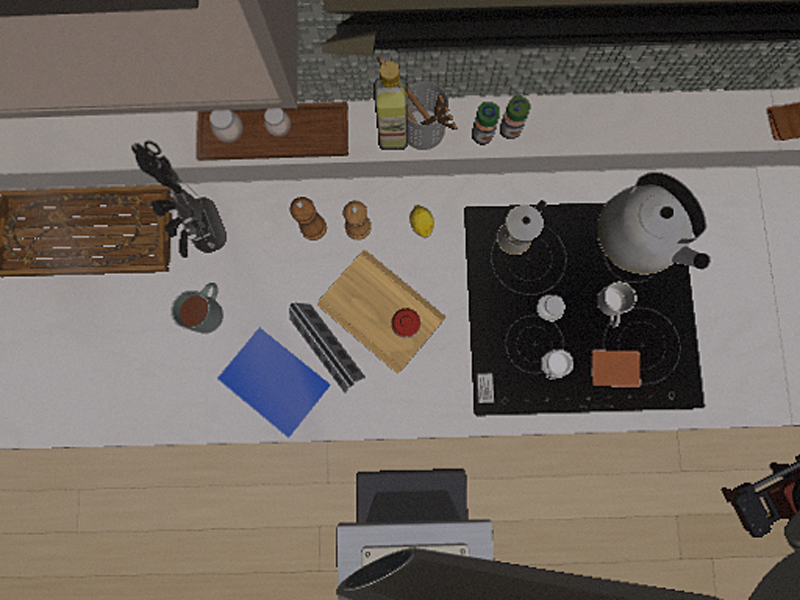

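View pics/scene0.png

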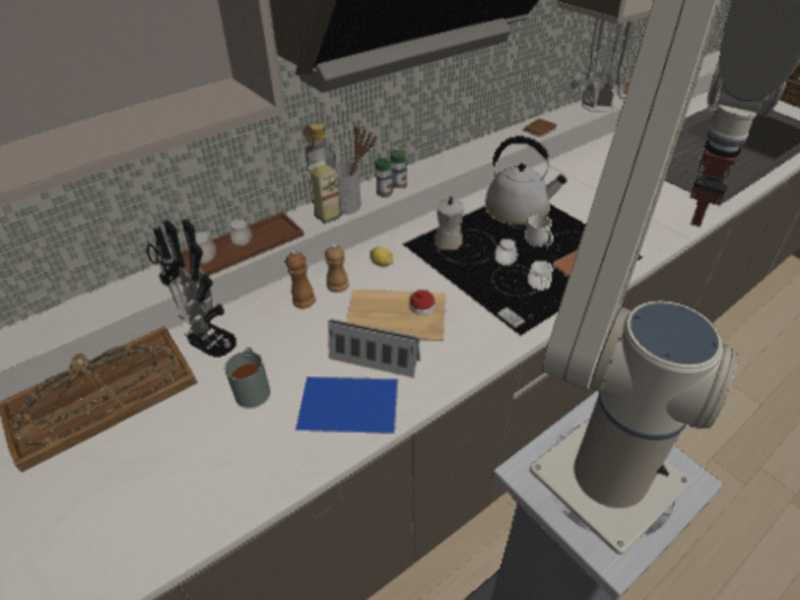

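The top view shows the board with corners near (364,251), (445,318), (399,373) and (318,305), and the timer at (406,322). The rest runs from (300,305) to (353,388), the mat is centred near (274,383) and the coaster near (616,369). I'll enlarge for finer positions.

```bash
python3 - <<'E'
import cv2,numpy as np
im=cv2.imread("pics/top0_raw.png")
a=cv2.resize(im[155:285,135:290],None,fx=4.6,fy=4.6,interpolation=cv2.INTER_CUBIC)
a=cv2.convertScaleAbs(a,alpha=1.3)
for i in range(0,155,10): cv2.putText(a,str(135+i),(int(i*4.6),8),0,.3,(0,0,255)); cv2.line(a,(int(i*4.6),10),(int(i*4.6),16),(0,0,255))
for i in range(0,130,10): cv2.putText(a,str(155+i),(0,int(i*4.6)+4),0,.3,(0,0,255)); 
cv2.imwrite("pics/crop1.png",a)
hsv=cv2.cvtColor(im,cv2.COLOR_BGR2HSV)
def comp(mask,box):
    m=np.zeros_like(mask); x0,y0,x1,y1=box; m[y0:y1,x0:x1]=mask[y0:y1,x0:x1]
    c=max(cv2.findContours(m,cv2.RETR_EXTERNAL,cv2.CHAIN_APPROX_NONE)[0],key=cv2.contourArea)
    return c
c=comp(cv2.inRange(hsv,(100,120,50),(130,255,255)),(130,200,230,290)); print("mat",cv2.boxPoints(cv2.minAreaRect(c)).round(1).tolist())
c=comp(cv2.inRange(hsv,(5,100,60),(18,255,255)),(370,215,420,255)); print("coaster",cv2.boxPoints(cv2.minAreaRect(c)).round(1).tolist())
r=cv2.inRange(hsv,(0,150,50),(6,255,255))|cv2.inRange(hsv,(170,150,50),(180,255,255))
c=comp(r,(240,185,285,230)); print("timer",cv2.minEnclosingCircle(c))
E
cat > geo.py <<'E'
import cv2,numpy as np
from workcell import vision
def ray(n,uv):
    p=vision.camera_params(n);K=np.array([[p['fx'],0,p['cx']],[0,p['fy'],p['cy']],[0,0,1]])
    R=cv2.Rodrigues(p['rvec'])[0];x=cv2.undistortPoints(np.array(uv,float).reshape(-1,1,2),K,p['D']).reshape(-1,2)
    return -R.T@p['tvec'],np.c_[x,np.ones(len(x))]@R
def at(n,uv,z):
    c,d=ray(n,uv); return c+d*((z-c[2])/d[:,2])[:,None]
def proj(n,P):
    p=vision.camera_params(n);K=np.array([[p['fx'],0,p['cx']],[0,p['fy'],p['cy']],[0,0,1]])
    return cv2.projectPoints(np.array(P,float),p['rvec'],p['tvec'],K,p['D'])[0].reshape(-1,2)
E
```

```text
mat [[138.6999969482422, 242.10000610351562], [165.5, 209.10000610351562], [211.10000610351562, 246.10000610351562], [184.3000030517578, 279.1000061035156]]
coaster [[379.0, 224.0], [409.0, 224.0], [409.0, 247.0], [379.0, 247.0]]
timer ((259.3970642089844, 205.94117736816406), 8.961578369140625)
```

View pics/crop1.png

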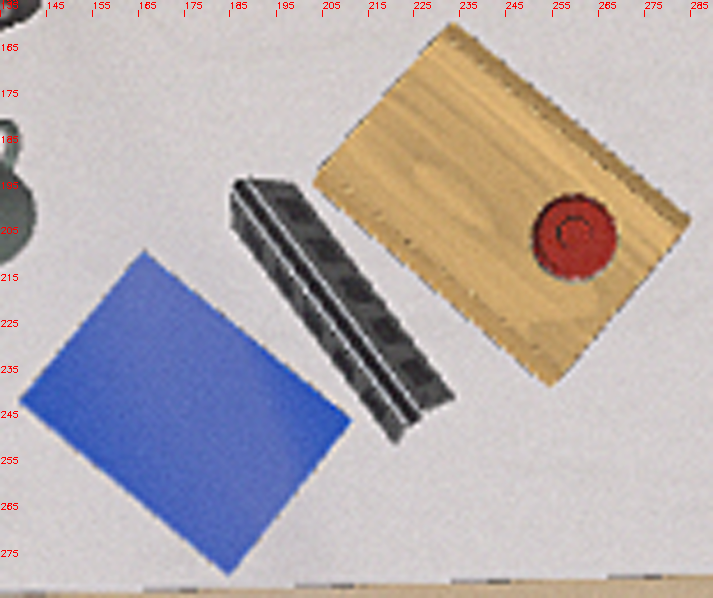

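The crop shows the board corners at (452,22), (690,217), (551,387) and (313,184). The rest's board-side foot line runs (297,183)-(455,398), and its far foot line ends near (397,443).

```bash
python3 - <<'E'
from geo import *
f=lambda l:np.array(l)/4.6+[135,155]
np.set_printoptions(suppress=True,precision=1)
def rect(P,name):
    print(name,"c",P.mean(0),"sides",[np.linalg.norm(P[i]-P[(i+1)%4]) for i in range(4)],"ang",[np.degrees(np.arctan2(*(P[(i+1)%4]-P[i])[1::-1])) for i in range(4)])
rect(at("top",f([(452,22),(690,217),(551,387),(313,184)]),15),"board")
rect(at("top",[[138.7,242.1],[165.5,209.1],[211.6,246.5],[184.6,279.4]],2),"mat")
rect(at("top",[[378.7,223.7],[409.5,223.7],[409.5,247.5],[378.7,247.5]],11),"coaster")
print("timer",at("top",[[259.4,205.9]],35))
F=at("top",f([(297,183),(455,398)]),0);G=at("top",f([(232,222),(397,443)]),0);H=at("top",f([(250,180),(410,420)]),95)
for n,P in(("foot+",F),("foot-",G),("ridge",H)): print(n,P,P.mean(0),np.linalg.norm(P[1]-P[0]),np.degrees(np.arctan2(*(P[1]-P[0])[1::-1])))
E
```

```text
board c [589.2  56.4  15. ] sides [np.float64(228.21294830272873), np.float64(159.0466153370702), np.float64(228.31913802311584), np.float64(157.96538052213063)] ang [np.float64(-131.63451443128085), np.float64(138.84082632063388), np.float64(48.09435228485117), np.float64(-41.193510160161274)]
mat c [445.5 290.    2. ] sides [np.float64(139.88159628318732), np.float64(202.22759468921782), np.float64(137.46681249490553), np.float64(198.80076762808824)] ang [np.float64(-39.27129321351181), np.float64(-129.89312967502215), np.float64(139.3051603438487), np.float64(50.804349329093974)]
coaster c [ 451.1 -437.7   11. ] sides [np.float64(102.80109944696956), np.float64(78.53478121630512), np.float64(101.70554068751738), np.float64(78.41970213148379)] ang [np.float64(-91.80654824442937), np.float64(174.35667491992626), np.float64(88.16559217100624), np.float64(-4.847054477459086)]
timer [[560.5   5.1  35. ]]
foot+ [[609.4 207.6   0. ]
 [448.1  93.5   0. ]] [528.7 150.6   0. ] 197.56753999520222 -144.7258926032987
foot- [[581.7 255.8   0. ]
 [417.1 136.    0. ]] [499.4 195.9   0. ] 203.54101343462398 -143.94811347692874
ridge [[596.7 225.   95. ]
 [430.8 117.6  95. ]] [513.7 171.3  95. ] 197.67105710173794 -147.08483262902917
```

Request:
servo_tool(plan=[[[-1,0.49,0.9,0,0,0,0],[-1,0.49,0.9,0,0,0,0],[-1,0.49,0.9,0,0,0,0],[-1,0.49,0.9,0,0,0,0],[-1,0.49,0.9,0,0,0,0]]])

```text
t: 0.52
ee_pos: [342.1, -393.6, 302.3]
orientation: [-3.078, -0.624, 0.0]
ft_force: [0.2, -0.0, -0.4]
width: 87.8
grasp_force: 0.0
```

Request:
servo_tool(plan=[[[-1,0.49,0.9,0,0,0,0],[-1,0.49,0.9,0,0,0,0],[-1,0.49,0.9,0,0,0,0],[-1,0.49,0.9,0,0,0,0],[-1,0.49,0.9,0,0,0,0]]])

```text
t: 0.93
ee_pos: [440.2, -213.5, 302.6]
orientation: [-3.079, -0.625, 0.0]
ft_force: [0.6, -0.8, 0.3]
width: 87.8
grasp_force: 0.0
```

Request:
servo_tool(plan=[[[-1,0.49,0.9,-0.2,0,0,0],[-1,0.49,0.9,-0.3,0,0,0],[-1,0.49,0.9,-0.3,0,0,0],[-1,0.49,0.9,-0.3,0,0,0],[-1,0.3,0.5,-0.5,0,0,0]]])

```text
t: 1.35
ee_pos: [530.8, -51.1, 240.1]
orientation: [3.078, 0.628, 0.005]
ft_force: [-0.0, -0.1, 0.7]
width: 87.9
grasp_force: 0.0
```

Request:
servo_tool(plan=[[[-1,0.37,0.7,-0.4,0,0,0],[-1,0.38,0.7,-0.4,0,0,0],[-1,0,0,-0.7,0,0,0],[-1,0,0,-0.3,0,0,0],[-1,0,0,0,0,0,0]]])

```text
t: 1.77
ee_pos: [556.6, 2.0, 164.5]
orientation: [-3.077, -0.626, 0.01]
ft_force: [-0.5, -0.6, -0.4]
width: 87.9
grasp_force: 0.0
```

```bash
python3 - <<'E'
from workcell import readout, vision
import cv2
from geo import *
o=readout.get_obs();print(o['ee_pos'],o['qpos'])
t=vision.get_image("top")[:,:,::-1];s=vision.get_image("scene")[:,:,::-1]
a=cv2.resize(t[160:250,210:310],(400,360),interpolation=cv2.INTER_CUBIC);b=cv2.resize(s[155:245,215:315],(400,360),interpolation=cv2.INTER_CUBIC)
cv2.imwrite("pics/g1.png",np.hstack([a,b]))
E
```

```text
[556.5522218    2.03067988 164.50150067] [-1.76717739e-02  5.23679503e-01  1.86163491e+00 -2.19813340e-04
  7.62960021e-01  1.15168599e+00]
```

View pics/g1.png

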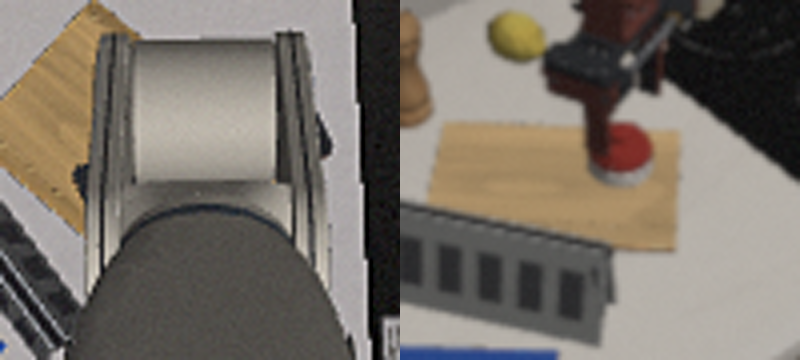

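The right half of the picture shows the timer (red top near (622,148)) lying between the open fingers. I'll go down and close.

Request:
servo_tool(plan=[[[-1,0.1,0.08,-0.5,0,0,0],[-1,0,0,-0.5,0,0,0],[-1,0,0,-0.2,0,0,0],[-1,0,0,0,0,0,0],[1,0,0,0,0,0,0]]])

```text
t: 2.28
ee_pos: [562.9, 4.4, 120.4]
orientation: [3.079, 0.624, 0.001]
ft_force: [0.0, 0.1, 0.7]
width: 84.1
grasp_force: 0.0
```

Request:
servo_tool(plan=[[[1,0,0,0,0,0,0],[1,0,0,0,0,0,0],[1,0,0,0,0,0,0],[1,0,0,0,0,0,0],[1,0,0,0,0,0,0]]])

```text
t: 2.7
ee_pos: [563.2, 5.0, 120.5]
orientation: [3.078, 0.625, 0.002]
ft_force: [-0.8, -0.7, 6.4]
width: 61.5
grasp_force: 30.0
```

Request:
servo_tool(plan=[[[1,0,0,0.5,0,0,0],[1,0,0,0.9,0,0,0],[1,0,-0.2,0.8,0,0,0],[1,-0.25,-0.9,0,0,0,0],[1,-0.25,-0.98,0,0,0,0]]])

```text
t: 3.12
ee_pos: [544.2, -77.9, 210.1]
orientation: [3.076, 0.631, 0.008]
ft_force: [0.8, -0.7, -1.3]
width: 60.7
grasp_force: 30.0
```

Request:
servo_tool(plan=[[[1,-0.25,-0.98,0,0,0,0],[1,-0.25,-0.98,0,0,0,0],[1,-0.25,-0.98,0,0,0,0],[1,-0.25,-0.98,0,0,0,0],[1,-0.25,-0.98,0,0,0,0]]])

```text
t: 3.53
ee_pos: [491.9, -275.8, 207.7]
orientation: [3.079, 0.626, 0.0]
ft_force: [0.5, -0.1, -0.8]
width: 61.2
grasp_force: 30.0
```

Request:
servo_tool(plan=[[[1,-0.25,-0.98,0,0,0,0],[1,-0.25,-0.98,0,0,0,0],[1,-0.25,-0.98,0,0,0,0],[1,-0.25,-0.8,0,0,0,0],[1,0,-0.3,0,0,0,0]]])

```text
t: 3.95
ee_pos: [450.9, -439.8, 207.7]
orientation: [3.078, 0.62, -0.0]
ft_force: [0.5, -0.8, -0.4]
width: 61.2
grasp_force: 30.0
```

Request:
servo_tool(plan=[[[1,0,0,-0.4,0,0,0],[1,0,0,-0.6,0,0,0],[1,0,0,-0.6,0,0,0],[1,0,0,0,0,0,0],[1,0,0,0,0,0,0]]])

```text
t: 4.37
ee_pos: [452.4, -434.6, 142.5]
orientation: [-3.076, -0.625, 0.003]
ft_force: [-0.4, -0.1, 0.2]
width: 61.2
grasp_force: 30.0
```

```bash
python3 - <<'E'
from workcell import readout, vision
import cv2
from geo import *
o=readout.get_obs();print(o['ee_pos'],o['qpos'],o['width'])
t=vision.get_image("top")[:,:,::-1];s=vision.get_image("scene")[:,:,::-1]
b=cv2.resize(s[135:205,290:390],(700,490),interpolation=cv2.INTER_CUBIC)
cv2.imwrite("pics/g2.png",b)
E
```

```text
[ 452.37062279 -434.63477117  142.51518701] [-7.84413736e-01  6.35396462e-01  1.70625561e+00  1.43353189e-04
  8.03451292e-01  3.85099674e-01] 61.19405178174854
```

View pics/g2.png

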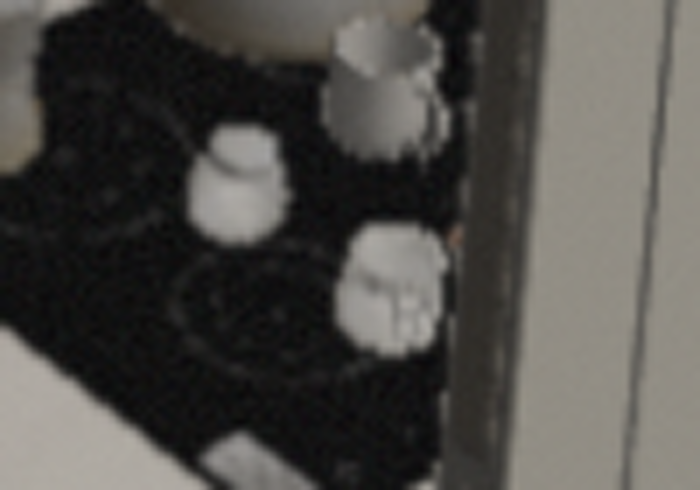

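The coaster is hidden behind the arm and only the jars and mug show, untouched, so I rely on the first measurement.

Request:
servo_tool(plan=[[[1,0.02,-0.07,-0.5,0,0,0],[1,0,0,-0.3,0,0,0],[1,0,0,-0.13,0,0,0],[1,0,0,-0.03,0,0,0],[1,0,0,0,0,0,0]]])

```text
t: 4.88
ee_pos: [453.6, -438.4, 105.3]
orientation: [-3.078, -0.625, 0.0]
ft_force: [0.4, 0.1, -0.3]
width: 61.0
grasp_force: 30.0
```

Request:
servo_tool(plan=[[[1,0,0,-0.03,0,0,0],[-1,0,0,0,0,0,0],[-1,0,0,0,0,0,0],[-1,0,0,0,0,0,0],[-1,0,0,0,0,0,0]]])

```text
t: 5.3
ee_pos: [453.7, -438.7, 104.4]
orientation: [3.078, 0.625, 0.001]
ft_force: [0.2, -0.3, -1.1]
width: 84.1
grasp_force: 0.0
```

Request:
servo_tool(plan=[[[-1,0,0,0.1,0,0,0],[-1,0,0,0.6,0,0,0],[-1,0,0,1,0,0,0],[-1,0,0,1,0,0,0],[-1,0,0,1,0,0,0]]])

```text
t: 5.72
ee_pos: [453.3, -438.3, 253.6]
orientation: [-3.078, -0.625, 0.001]
ft_force: [0.0, -1.6, -0.4]
width: 87.5
grasp_force: 0.0
```

```bash
cat >> geo.py <<'E'
A=np.radians(-54.5);N=np.array([np.cos(A),np.sin(A),0]);U=np.array([-N[1],N[0],0]);Z=np.array([0,0,1.]);C=np.array([514,173,0.])
def W(u,n,z): return C+u*U+n*N+z*Z
def loc(p): d=np.array(p)-C; return np.array([d@U,d@N,d[2]])
def rot(tau,yaw=0):
    from scipy.spatial.transform import Rotation as Ro
    R0=np.c_[np.cross(N,-Z),N,-Z]
    return Ro.from_rotvec(Z*np.radians(yaw))*Ro.from_rotvec(U*np.radians(tau))*Ro.from_matrix(R0)
def delta(P,R):
    from workcell import readout
    from scipy.spatial.transform import Rotation as Ro
    o=readout.get_obs(); dp=(P-o['ee_pos'])/40; dr=np.degrees((R*Ro.from_rotvec(o['orientation']).inv()).as_rotvec())/5
    print("at",loc(o['ee_pos']).round(1),"F",loc(o['ft_force']+C).round(1),"w",round(o['width'],1),"q",o['qpos'].round(2)); print("shift",dp.round(2),"turn",dr.round(2),"|mm|",np.linalg.norm(dp*40).round(0))
E
python3 - <<'E'
from geo import *
np.set_printoptions(suppress=True,precision=1)
s=512/800
print("moka",[loc(p) for p in at("top",np.array([[500,250],[535,245],[517,255]])*s,5)],at("top",np.array([[500,250],[535,245],[517,255]])*s,5), at("top",np.array([[508,215],[540,225],[545,203]])*s,100))
print("board c",loc([589.2,56.4,15]))
print("corners",[loc(p) for p in at("top",np.array([(452,22),(690,217),(551,387),(313,184)])/4.6+[135,155],15)])
delta(W(-25,290,200),rot(0))
# timer check
im=vision.get_image("top")[:,:,::-1]; h=cv2.cvtColor(np.ascontiguousarray(im),cv2.COLOR_BGR2HSV)
cv2.imwrite("pics/chk.png",cv2.resize(im[205:265,340:440],(700,420),interpolation=cv2.INTER_CUBIC))
# kin fit
E
```

```text
moka [array([-56.2, 428.6,   5. ]), array([-94.1, 497.2,   5. ]), array([-87.6, 451.2,   5. ])] [[ 717.1 -208.5    5. ]
 [ 726.1 -286.4    5. ]
 [ 704.7 -245.2    5. ]] [[ 766.9 -212.9  100. ]
 [ 743.5 -277.3  100. ]
 [ 790.3 -291.1  100. ]]
board c [ -6.5 138.6  15. ]
corners [array([123. , 190.3,  15. ]), array([-99.5, 241.1,  15. ]), array([-136.2,   86.4,   15. ]), array([86.6, 36.6, 15. ])]
at [-404.4  462.4  253.6] F [-0.9  1.3 -0.4] w 87.5 q [-0.8  0.5  1.6 -0.   1.   0.4]
shift [ 5.2  9.  -1.3] turn [-0.  -0.   2.5] |mm| 420.0
```

View pics/chk.png

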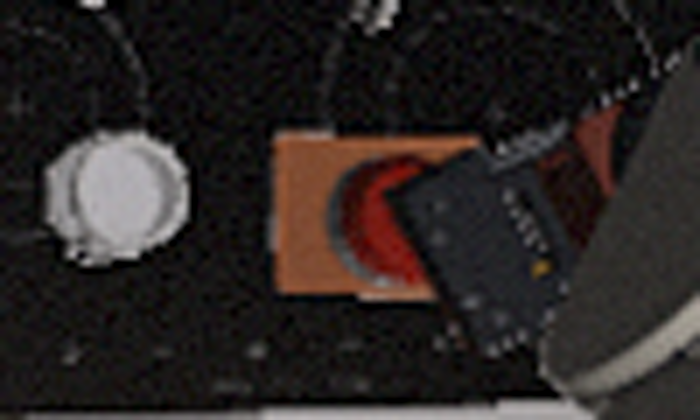

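The picture shows the timer (red, about (395,220)) upright on the coaster (273–480, 130–298), apart from the perspective shift about in the middle. Next I go to the board's outer edge.

Request:
servo_tool(plan=[[[-1,0.49,0.8,-0.1,0,0,0.25],[-1,0.49,0.8,-0.1,0,0,0.25],[-1,0.49,0.8,-0.1,0,0,0.25],[-1,0.49,0.8,-0.1,0,0,0.25],[-1,0.49,0.8,-0.1,0,0,0.25]]])

```text
t: 6.18
ee_pos: [552.2, -277.2, 232.2]
orientation: [3.039, 0.793, 0.001]
ft_force: [1.2, -0.4, -0.7]
width: 87.7
grasp_force: 0.0
```

Request:
servo_tool(plan=[[[-1,0.49,0.8,-0.1,0,0,0.25],[-1,0.49,0.8,-0.1,0,0,0.25],[-1,0.49,0.8,-0.2,0,0,0.25],[-1,0.49,0.8,-0.2,0,0,0.25],[-1,0.49,0.8,-0.3,0,0,0.25]]])

```text
t: 6.6
ee_pos: [650.8, -116.9, 196.6]
orientation: [2.991, 0.958, 0.003]
ft_force: [0.5, -0.2, -0.4]
width: 87.7
grasp_force: 0.0
```

Request:
servo_tool(plan=[[[-1,0.45,0.8,-0.3,0,0,0],[-1,0,0,-0.9,0,0,0],[-1,0,0,-0.9,0,0,0],[-1,0,0,-0.6,0,0,0],[-1,0,0,0,0,0,0]]])

```text
t: 7.02
ee_pos: [664.3, -85.1, 82.5]
orientation: [-2.988, -0.956, 0.012]
ft_force: [-2.2, 2.5, -1.5]
width: 87.4
grasp_force: 0.8
```

```bash
python3 -c "
from geo import *
delta(W(-25,242,88),rot(0))"
```

```text
at [-27.5 297.4  82.5] F [-0.3 -3.2 -1.5] w 87.4 q [-0.15  0.77  1.61  0.    0.77  0.81]
shift [-0.75  1.16  0.14] turn [-0.02 -0.1   0.  ] |mm| 56.0
```

Request:
servo_tool(plan=[[[-1,0,0,0,0,0,0],[-1,-0.12,0.17,0,0,0,0],[-1,-0.12,0.17,0,0,0,0],[-1,-0.12,0.17,0,0,0,0],[-1,-0.06,0.08,0,0,0,0]]])

```text
t: 7.43
ee_pos: [651.2, -62.5, 90.0]
orientation: [2.99, 0.957, 0.005]
ft_force: [2.2, -3.9, 2.6]
width: 87.6
grasp_force: 2.2
```

Request:
servo_tool(plan=[[[-1,-0.06,0.08,0,0,0,0],[-1,-0.06,0.08,0,0,0,0],[-1,-0.06,0.08,0,0,0,0],[-1,-0.06,0.08,0,0,0,0],[-1,-0.06,0.08,0,0,0,0]]])

```text
t: 7.85
ee_pos: [639.5, -47.9, 88.9]
orientation: [2.99, 0.957, 0.003]
ft_force: [2.1, -5.8, 3.9]
width: 87.4
grasp_force: 3.0
```

```bash
python3 -c "
from geo import *
delta(W(-25,242,88),rot(0))"
```

```text
at [-26.1 252.7  88.9] F [-1.6  5.9  3.9] w 87.4 q [-0.09  0.73  1.68 -0.    0.73  0.86]
shift [-0.13  0.23 -0.02] turn [0.02 0.03 0.  ] |mm| 11.0
```

Request:
servo_tool(plan=[[[-1,-0.04,0.05,0,0,0,0],[-1,-0.04,0.05,0,0,0,0],[-1,-0.03,0.04,0,0,0,0],[-1,-0.03,0.04,0,0,0,0],[-1,0,0,0,0,0,0]]])

```text
t: 8.27
ee_pos: [633.1, -40.1, 88.3]
orientation: [2.991, 0.957, 0.0]
ft_force: [0.8, -6.0, 3.3]
width: 87.7
grasp_force: 2.5
```

Request:
servo_tool(plan=[[[-1,-0.03,0.04,0,0,0,0],[-1,-0.03,0.04,0,0,0,0],[-1,0,0,0,0,0,0]]])

```text
t: 8.52
ee_pos: [630.7, -37.1, 88.2]
orientation: [2.991, 0.957, -0.0]
ft_force: [2.0, -6.1, 2.9]
width: 87.5
grasp_force: 3.0
```

```bash
python3 -c "
from geo import *
delta(W(-25,242,88),rot(0))
im=vision.get_image('top')[:,:,::-1];im2=vision.get_image('scene')[:,:,::-1]
cv2.imwrite('pics/p1.png',np.hstack([cv2.resize(im[150:260,170:290],(400,366),interpolation=2),cv2.resize(im2[170:250,200:300],(400,366),interpolation=2)]))"
```

```text
at [-27.  238.8  88.2] F [-2.   6.1  2.9] w 87.5 q [-0.08  0.72  1.7  -0.    0.71  0.88]
shift [ 0.09 -0.04 -0.01] turn [0.01 0.   0.  ] |mm| 4.0
```

View pics/p1.png

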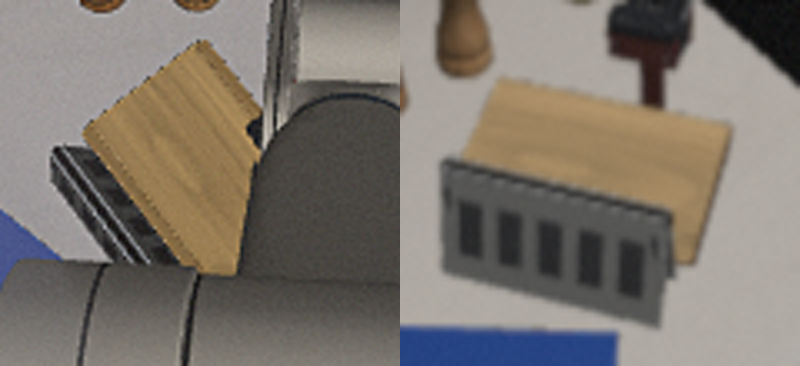

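The left half shows the board now almost parallel to the rest, with its near edge from (85,128) to (200,272). I'll convert those to check the gap.

```bash
python3 -c "
from geo import *
np.set_printoptions(suppress=True,precision=1)
P=np.array([(85,128),(200,272),(203,40)])/3.333+[170,150]
print([loc(p) for p in at('top',P,15)])"
```

```text
[array([120.4,  29.5,  15. ]), array([-67.,  36.,  15.]), array([121.6, 179.2,  15. ])]
```

Request:
servo_tool(plan=[[[-1,-0.04,0.06,0,0,0,0],[-1,-0.04,0.06,0,0,0,0],[-1,0,0,0,0,0,0]]])

```text
t: 8.87
ee_pos: [629.4, -35.2, 88.7]
orientation: [2.984, 0.959, 0.005]
ft_force: [5.6, -23.2, -0.7]
width: 87.6
grasp_force: 11.2
```

```bash
cat >> geo.py <<'E'
def tcp(u,n,z,tau,half=44):
    t=np.radians(tau); d=-N*np.sin(t)-Z*np.cos(t); y=N*np.cos(t)-Z*np.sin(t)
    return W(u,n,z)-80*d-half*y
def go(u,n,z,tau,half=44): print((u,n,z,tau));delta(tcp(u,n,z,tau,half),rot(tau))
E
python3 -c "
from geo import *
go(5,200,60,30);go(5,187,9,30);go(5,162,9,30)"
```

```text
(5, 200, 60, 30)
at [-27.  236.4  88.7] F [-8.9 22.1 -0.7] w 87.6 q [-0.07  0.72  1.71 -0.01  0.71  0.88]
shift [0.15 1.17 1.57] turn [ 4.94  3.55 -0.02] |mm| 78.0
(5, 187, 9, 30)
at [-27.  236.4  88.7] F [-8.9 22.1 -0.7] w 87.6 q [-0.07  0.72  1.71 -0.01  0.71  0.88]
shift [-0.04  1.43  0.29] turn [ 4.94  3.55 -0.02] |mm| 58.0
(5, 162, 9, 30)
at [-27.  236.4  88.7] F [-8.9 22.1 -0.7] w 87.6 q [-0.07  0.72  1.71 -0.01  0.71  0.88]
shift [-0.4   1.94  0.29] turn [ 4.94  3.55 -0.02] |mm| 80.0
```

Request:
servo_tool(plan=[[[-1,0.3,-0.4,0.1,0,0,0],[-1,0,0,0.9,0,0,0],[-1,0,0.25,0.1,0.82,0.59,0],[-1,0,0.25,0.1,0.82,0.59,0],[-1,0,0.25,0.1,0.82,0.59,0]]])

```text
t: 9.28
ee_pos: [639.1, -16.6, 140.8]
orientation: [-2.745, -0.878, 0.12]
ft_force: [-0.5, 0.7, -0.2]
width: 88.1
grasp_force: 0.0
```

Request:
servo_tool(plan=[[[-1,-0.05,0.25,0.1,0.82,0.59,0],[-1,-0.05,0.25,0.1,0.82,0.59,0],[-1,-0.05,0.25,0.1,0.82,0.59,0],[-1,0,0,0,0,0,0],[-1,0,0,0,0,0,0]]])

```text
t: 9.7
ee_pos: [633.1, 12.2, 150.9]
orientation: [-2.506, -0.8, 0.222]
ft_force: [-0.6, -0.6, 0.8]
width: 87.9
grasp_force: 0.0
```

```bash
python3 -c "
from geo import *
go(5,192,9,30);go(5,187,9,30)"
```

```text
(5, 192, 9, 30)
at [  3.6 200.  150.9] F [-0.8  0.1  0.8] w 87.9 q [-0.13  0.76  1.52  0.39  1.27  0.63]
shift [-0.06  0.15 -1.27] turn [-0.02 -0.07  0.  ] |mm| 51.0
(5, 187, 9, 30)
at [  3.6 200.  150.9] F [-0.8  0.1  0.8] w 87.9 q [-0.13  0.76  1.52  0.39  1.27  0.63]
shift [-0.13  0.25 -1.27] turn [-0.02 -0.07  0.  ] |mm| 52.0
```

Request:
servo_tool(plan=[[[-1,0,0,-0.5,0,0,0],[-1,0,0,-0.5,0,0,0],[-1,0,0,-0.27,0,0,0],[-1,0,0,0,0,0,0],[-1,0,0,0,0,0,0]]])

```text
t: 10.12
ee_pos: [633.1, 12.4, 100.8]
orientation: [-2.505, -0.801, 0.222]
ft_force: [0.3, -0.3, 0.4]
width: 87.7
grasp_force: 0.0
```

Request:
servo_tool(plan=[[[-1,-0.05,0.08,0,0,0,0],[-1,-0.05,0.08,0,0,0,0],[-1,-0.05,0.08,0,0,0,0],[-1,-0.05,0.08,0,0,0,0],[-1,0,0,0,0,0,0]]])

```text
t: 10.53
ee_pos: [625.8, 25.4, 101.8]
orientation: [-2.506, -0.802, 0.219]
ft_force: [0.6, -0.3, 1.7]
width: 87.8
grasp_force: 0.4
```

```bash
python3 -c "
from geo import *
go(5,182,9,30);go(5,162,9,30)"
```

```text
(5, 182, 9, 30)
at [  5.3 185.1 101.8] F [0.3 0.6 1.7] w 87.8 q [-0.12  0.81  1.54  0.41  1.19  0.6 ]
shift [-0.02  0.02 -0.04] turn [-0.02 -0.04 -0.01] |mm| 2.0
(5, 162, 9, 30)
at [  5.3 185.1 101.8] F [0.3 0.6 1.7] w 87.8 q [-0.12  0.81  1.54  0.41  1.19  0.6 ]
shift [-0.31  0.43 -0.04] turn [-0.02 -0.04 -0.01] |mm| 21.0
```

Request:
servo_tool(plan=[[[-1,-0.05,0.07,-0.04,0,0,0],[-1,-0.05,0.07,0,0,0,0],[-1,-0.05,0.07,0,0,0,0],[-1,0,0,0,0,0,0]]])

```text
t: 10.87
ee_pos: [624.4, 28.2, 100.2]
orientation: [-2.52, -0.806, 0.207]
ft_force: [11.0, -25.2, -2.0]
width: 87.6
grasp_force: 12.3
```

Request:
servo_tool(plan=[[[-1,-0.05,0.07,0,0,0,0],[-1,-0.05,0.07,0,0,0,0],[-1,-0.05,0.07,0,0,0,0],[-1,0,0,0,0,0,0]]])

```text
t: 11.2
ee_pos: [623.3, 29.8, 100.5]
orientation: [-2.535, -0.811, 0.195]
ft_force: [21.4, -55.9, -1.3]
width: 88.0
grasp_force: 25.7
```

```bash
python3 -c "
from geo import *
go(5,162,9,30)
im2=vision.get_image('scene')[:,:,::-1]
cv2.imwrite('pics/p2.png',cv2.resize(im2[170:250,200:300],(750,600),interpolation=2))"
```

```text
(5, 162, 9, 30)
at [  5.8 180.  100.5] F [-15.1  57.9  -1.3] w 88.0 q [-0.1   0.8   1.57  0.41  1.14  0.61]
shift [-0.25  0.32 -0.  ] turn [0.23 0.26 0.03] |mm| 16.0
```

View pics/p2.png

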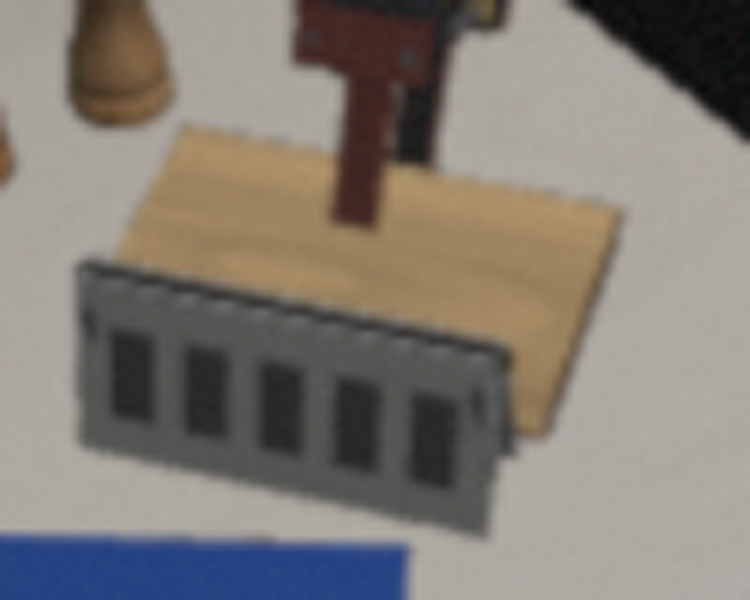

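The picture shows the board flush along the rest, with one finger above it at (355,220). The other finger is hidden behind its outer edge and is pressing on it. I'll ease the push and follow the tipping arc.

```bash
cat > arc.py <<'E'
from geo import *
poly=np.array([(14,0),(0,13),(0,17),(14,30),(146,30),(160,17),(160,13),(146,0)],float) # s from inner edge outward, h up
off=-6.2
def place(th):
    t=np.radians(th);R=np.array([[np.cos(t),-np.sin(t)],[np.sin(t),np.cos(t)]])
    q=poly@R.T; dz=-q[:,1].min(); z=q[:,1]+dz
    # touch rest face n=28-z*tan12 (+off) for z<95
    m=z<95; dn=(28+off-z*np.tan(np.radians(12))-q[:,0])[m].max()
    return R,np.array([dn,dz])
def pt(th,s,h):
    R,d=place(th);return R@np.array([s,h])+d
if __name__=="__main__":
    P0=None
    for th in range(0,106,6):
        t=np.radians(th);tau=30*(1-min(th,90)/90)
        c=pt(th,156,9); b=-4*np.array([np.cos(t),np.sin(t)])
        P=tcp(5,c[0]+b[0],c[1]+b[1],tau)
        if P0 is not None: print(th,"tau %.0f corner"%tau,c.round(0),"shift",((P-P0)/40).round(2),"turn",(-2/5*U[:2]).round(2))
        else: print(c,loc(P)); delta(P,rot(tau))
        P0=P
E
python3 arc.py
```

```text
[175.0367647   9.       ] [  5.         172.93164693 100.2820323 ]
at [  5.8 180.1 100.6] F [-15.1  57.5  -1.3] w 87.7 q [-0.1   0.8   1.57  0.41  1.14  0.61]
shift [-0.12  0.13 -0.01] turn [0.22 0.26 0.03] |mm| 7.0
6 tau 28 corner [175.  24.] shift [-0.05  0.07  0.36] turn [-0.33 -0.23]
12 tau 26 corner [173.  38.] shift [-0.07  0.1   0.35] turn [-0.33 -0.23]
18 tau 24 corner [170.  52.] shift [-0.09  0.12  0.34] turn [-0.33 -0.23]
24 tau 22 corner [165.  66.] shift [-0.11  0.16  0.32] turn [-0.33 -0.23]
30 tau 20 corner [159.  79.] shift [-0.13  0.19  0.3 ] turn [-0.33 -0.23]
36 tau 18 corner [152.  91.] shift [-0.15  0.22  0.28] turn [-0.33 -0.23]
42 tau 16 corner [142. 102.] shift [-0.17  0.24  0.25] turn [-0.33 -0.23]
48 tau 14 corner [132. 113.] shift [-0.2   0.28  0.26] turn [-0.33 -0.23]
54 tau 12 corner [119. 124.] shift [-0.22  0.3   0.24] turn [-0.33 -0.23]
60 tau 10 corner [107. 133.] shift [-0.23  0.32  0.2 ] turn [-0.33 -0.23]
66 tau 8 corner [ 95. 141.] shift [-0.21  0.3   0.16] turn [-0.33 -0.23]
72 tau 6 corner [ 82. 147.] shift [-0.22  0.31  0.12] turn [-0.33 -0.23]
78 tau 4 corner [ 68. 152.] shift [-0.23  0.33  0.08] turn [-0.33 -0.23]
84 tau 2 corner [ 54. 155.] shift [-0.24  0.34  0.04] turn [-0.33 -0.23]
90 tau 0 corner [ 40. 156.] shift [-0.24  0.34 -0.01] turn [-0.33 -0.23]
96 tau 0 corner [ 25. 156.] shift [-0.21  0.29  0.  ] turn [-0.33 -0.23]
102 tau 0 corner [ 10. 154.] shift [-0.21  0.29 -0.04] turn [-0.33 -0.23]
```

Request:
servo_tool(plan=[[[-1,0.06,-0.08,-0.03,0,0,0],[-1,0.06,-0.08,0,0,0,0],[-1,0,0,0,0,0,0]]])

```text
t: 11.5
ee_pos: [624.5, 28.7, 99.7]
orientation: [-2.521, -0.804, 0.204]
ft_force: [12.2, -30.0, 3.3]
width: 87.7
grasp_force: 12.7
```

Request:
servo_tool(plan=[[[-1,-0.03,0.03,0.18,-0.16,-0.12,0],[-1,-0.03,0.04,0.18,-0.16,-0.12,0],[-1,0,0,0,0,0,0]]])

```text
t: 11.75
ee_pos: [622.1, 31.9, 115.1]
orientation: [-2.555, -0.818, 0.189]
ft_force: [13.3, -31.4, 1.2]
width: 87.6
grasp_force: 14.2
```

```bash
python3 -c "
from geo import *
go(5,175,9,30)"
```

```text
(5, 175, 9, 30)
at [  6.1 177.7 115.1] F [-7.4 33.3  1.2] w 87.6 q [-0.1   0.77  1.58  0.39  1.14  0.63]
shift [-0.03  0.   -0.37] turn [0.43 0.39 0.02] |mm| 15.0
```

```bash
cat > bd.py <<'E'
from geo import *
from arc import pt
def mask(im):
    h=cv2.cvtColor(np.ascontiguousarray(im),cv2.COLOR_BGR2HSV);return cv2.inRange(h,(10,60,90),(25,200,255))
def col(im,x0=200,y0=170):
    # first board row in given columns (raw), i.e. top outline
    m=mask(im);out={}
    for c in (226,230,234,240,266,272,278):
        r=np.where(m[:,c-x0])[0] if c-x0<m.shape[1] else []
        out[c]=(int(r.min())+y0,int(r.max())+y0,len(r)) if len(r) else None
    return out
if __name__=="__main__":
    old=cv2.resize(cv2.imread('pics/p2.png'),(100,80),interpolation=cv2.INTER_AREA)
    new=vision.get_image('scene')[170:250,200:300,::-1]
    print(col(old));print(col(new))
    for th in(0,6):
        n,z=pt(th,160,17);print(th,proj('scene',[W(120,n,z),W(-110,n,z)]).round(1).tolist())
E
python3 bd.py
```

```text
{226: (187, 206, 20), 230: (188, 207, 20), 234: (189, 208, 20), 240: (190, 209, 20), 266: (195, 214, 20), 272: (196, 227, 32), 278: (197, 211, 15)}
{226: (185, 206, 22), 230: (185, 207, 23), 234: (186, 208, 23), 240: (187, 209, 23), 266: (192, 214, 23), 272: (193, 227, 35), 278: (194, 209, 16)}
0 [[226.2, 186.7], [283.3, 198.1]]
6 [[225.8, 184.0], [283.4, 195.3]]
```

The board rose about 3 px, as the 6° model predicts, so it lifts. I'll continue the arc with a little less pressure.

Request:
servo_tool(plan=[[[-1,0,0,0.18,-0.16,-0.12,0],[-1,-0.03,0.04,0.17,-0.16,-0.12,0],[-1,-0.04,0.06,0.17,-0.16,-0.12,0],[-1,-0.05,0.06,0.17,-0.16,-0.12,0],[-1,0,0,0,0,0,0]]])

```text
t: 12.22
ee_pos: [615.9, 40.5, 143.3]
orientation: [-2.615, -0.838, 0.164]
ft_force: [10.3, -22.7, 3.6]
width: 88.0
grasp_force: 10.0
```

Request:
servo_tool(plan=[[[-1,-0.05,0.08,0.16,-0.16,-0.12,0],[-1,-0.05,0.08,0.16,-0.16,-0.12,0],[-1,-0.06,0.09,0.15,-0.16,-0.12,0],[-1,-0.06,0.09,0.15,-0.16,-0.12,0],[-1,0,0,0,0,0,0]]])

```text
t: 12.63
ee_pos: [606.2, 56.3, 168.4]
orientation: [-2.674, -0.857, 0.136]
ft_force: [8.1, -10.9, 5.1]
width: 87.3
grasp_force: 6.2
```

```bash
python3 - <<'E'
from bd import *
c=pt(30,156,9);go(5,c[0]-4*.87,c[1]-2,20)
new=vision.get_image('scene')[:,:,::-1];print(col(new,0,0))
for th in(24,30):
    n,z=pt(th,160,17);print(th,proj('scene',[W(120,n,z),W(-110,n,z)]).round(1).tolist())
E
```

```text
(5, np.float64(155.77850942555827), np.float64(76.79422863405993), 20)
at [  7.3 148.5 168.4] F [ 0.3 13.6  5.1] w 87.3 q [-0.03  0.64  1.65  0.32  1.08  0.74]
shift [-0.14  0.1  -0.03] turn [-0.02  0.12  0.01] |mm| 7.0
{226: (176, 206, 31), 230: (81, 207, 33), 234: (178, 208, 31), 240: (179, 383, 36), 266: (183, 383, 55), 272: (185, 380, 65), 278: (186, 374, 42)}
24 [[223.8, 177.4], [283.0, 188.9]]
30 [[222.9, 176.0], [282.6, 187.5]]
```

Request:
servo_tool(plan=[[[-1,-0.1,0.14,0.1,-0.16,-0.12,0],[-1,-0.08,0.11,0.13,-0.16,-0.12,0],[-1,-0.08,0.12,0.12,-0.16,-0.12,0],[-1,-0.09,0.12,0.12,-0.16,-0.12,0],[-1,0,0,0,0,0,0]]])

```text
t: 13.1
ee_pos: [593.9, 75.0, 188.4]
orientation: [-2.741, -0.88, 0.1]
ft_force: [10.7, -19.7, 13.2]
width: 88.0
grasp_force: 10.0
```

Request:
servo_tool(plan=[[[-1,-0.1,0.14,0.12,-0.16,-0.12,0],[-1,-0.1,0.14,0.12,-0.16,-0.12,0],[-1,-0.11,0.15,0.11,-0.16,-0.12,0],[-1,-0.11,0.15,0.11,-0.16,-0.12,0],[-1,0,0,0,0,0,0]]])

```text
t: 13.52
ee_pos: [574.7, 100.4, 206.2]
orientation: [-2.799, -0.898, 0.075]
ft_force: [6.1, -8.6, 11.6]
width: 87.9
grasp_force: 6.5
```

```bash
python3 - <<'E'
from bd import *
c=pt(54,156,9);go(5,c[0]-4*.59,c[1]-4*.81,12)
new=vision.get_image('scene')[:,:,::-1];print(col(new,0,0))
for th in(42,48,54):
    n,z=pt(th,160,17);print(th,proj('scene',[W(120,n,z),W(-110,n,z)]).round(1).tolist())
E
```

```text
(5, np.float64(117.10688486371485), np.float64(120.61551011332192), 12)
at [  7.2  94.4 206.2] F [ 0.  10.6 11.6] w 87.9 q [0.08 0.52 1.75 0.22 0.98 0.9 ]
shift [-0.1   0.04  0.05] turn [-0.07  0.14 -0.  ] |mm| 5.0
{226: (176, 206, 31), 230: (82, 207, 34), 234: (177, 207, 31), 240: (195, 383, 20), 266: (183, 383, 56), 272: (185, 380, 68), 278: (186, 374, 30)}
42 [[220.5, 174.4], [281.5, 186.1]]
48 [[219.0, 174.0], [280.7, 185.8]]
54 [[217.4, 174.0], [279.8, 185.9]]
```

Request:
servo_tool(plan=[[[-1,-0.13,0.17,0.09,-0.16,-0.12,0],[-1,-0.12,0.16,0.09,-0.16,-0.12,0],[-1,-0.11,0.15,0.07,-0.16,-0.12,0],[-1,-0.11,0.15,0.07,-0.16,-0.12,0],[-1,0,0,0,0,0,0]]])

```text
t: 13.98
ee_pos: [557.2, 125.0, 220.3]
orientation: [-2.864, -0.922, 0.038]
ft_force: [5.3, -16.7, 25.0]
width: 87.8
grasp_force: 12.0
```

Request:
servo_tool(plan=[[[-1,-0.11,0.16,0.06,-0.16,-0.12,0],[-1,-0.11,0.16,0.05,-0.16,-0.12,0],[-1,-0.11,0.16,0.04,-0.16,-0.12,0],[-1,-0.11,0.16,0.03,-0.16,-0.12,0],[-1,0,0,0,0,0,0]]])

```text
t: 14.4
ee_pos: [539.2, 151.3, 228.2]
orientation: [-2.926, -0.943, 0.004]
ft_force: [-0.6, -14.6, 34.0]
width: 87.9
grasp_force: 14.7
```

```bash
python3 - <<'E'
from bd import *
c=pt(78,156,9);go(5,c[0]-4*.21,c[1]-4*.98,4)
new=vision.get_image('scene')[:,:,::-1];print(col(new,0,0))
for th in(72,78):
    n,z=pt(th,160,17);print(th,proj('scene',[W(120,n,z),W(-110,n,z)]).round(1).tolist())
E
```

```text
(5, np.float64(67.36251513985232), np.float64(147.83937895120266), 4)
at [  7.9  32.4 228.2] F [-9.  11.5 34. ] w 87.9 q [0.22 0.43 1.83 0.09 0.9  1.12]
shift [-0.11  0.02  0.06] turn [-0.08  0.2  -0.04] |mm| 5.0
{226: (188, 206, 19), 230: (82, 206, 7), 234: (203, 207, 5), 240: (186, 383, 27), 266: (189, 383, 51), 272: (190, 379, 60), 278: (350, 374, 25)}
72 [[212.5, 176.2], [276.9, 188.7]]
78 [[210.8, 177.8], [275.8, 190.5]]
```

Request:
servo_tool(plan=[[[-1,-0.12,0.16,0.08,-0.16,-0.16,0],[-1,-0.12,0.16,0.06,-0.16,-0.16,0],[-1,-0.12,0.16,0.03,-0.16,-0.16,0],[-1,-0.1,0.14,0.03,-0.16,-0.16,0],[-1,0,0,0,0,0,0]]])

```text
t: 14.87
ee_pos: [515.7, 177.5, 230.8]
orientation: [-2.986, -0.962, -0.033]
ft_force: [-0.3, -0.5, -0.3]
width: 87.7
grasp_force: 0.0
```

```bash
python3 - <<'E'
from bd import *
c=pt(90,156,9);go(5,c[0],c[1]-4,0)
new=vision.get_image('scene')[:,:,::-1]
cv2.imwrite('pics/v9.png',cv2.resize(new[150:240,190:300],(733,600),interpolation=2))
E
```

```text
(5, np.float64(39.824208136619696), np.float64(152.0), 0)
at [  4.1  -2.7 230.8] F [-0.5  0.2 -0.3] w 87.7 q [0.31 0.4  1.87 0.01 0.85 1.25]
shift [-0.    0.04  0.03] turn [-0.12  0.22 -0.04] |mm| 2.0
```

View pics/v9.png

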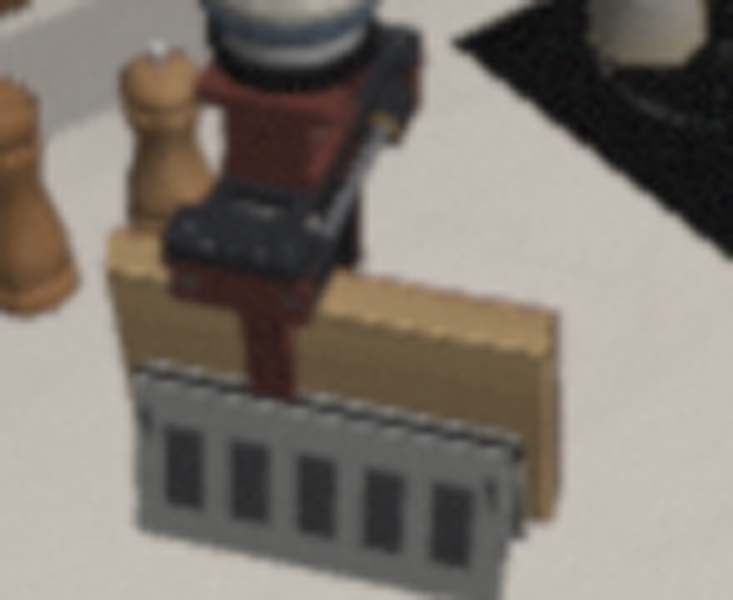

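The picture shows the board standing on its edge behind the rest, with its top edge from (110,235) to (555,315) and the fingers straddling it. The force is zero. I'll check the lean angle by projection.

```bash
python3 - <<'E'
from bd import *
print("seen",[[206.5,185.0],[273.5,196.8]])
for th in(84,90,96,102):
  for s,h in((160,17),(160,13),(146,0)):
    n,z=pt(th,s,h);print(th,s,h,(round(n),round(z)),proj('scene',[W(120,n,z),W(-110,n,z)]).round(1).tolist())
print(rot(0).as_rotvec())
E
```

```text
seen [[206.5, 185.0], [273.5, 196.8]]
84 160 17 (47, 160) [[209.1, 180.0], [274.7, 192.9]]
84 160 13 (51, 159) [[209.5, 179.4], [275.0, 192.2]]
84 146 0 (62, 144) [[211.3, 180.7], [275.8, 193.4]]
90 160 17 (32, 160) [[207.3, 182.6], [273.4, 195.8]]
90 160 13 (36, 160) [[207.8, 181.9], [273.8, 195.0]]
90 146 0 (49, 146) [[209.7, 182.6], [274.8, 195.6]]
96 160 17 (17, 159) [[205.6, 185.7], [272.2, 199.1]]
96 160 13 (21, 160) [[206.0, 184.8], [272.5, 198.2]]
96 146 0 (35, 147) [[208.1, 184.9], [273.7, 198.1]]
102 160 17 (2, 157) [[203.8, 189.1], [270.9, 202.8]]
102 160 13 (6, 157) [[204.3, 188.2], [271.2, 201.8]]
102 146 0 (21, 146) [[206.5, 187.7], [272.5, 201.1]]
[2.99203965 0.95775944 0.        ]
```

Request:
servo_tool(plan=[[[-1,0.08,-0.1,0.1,0,0,0],[-1,0,0,0,0,0,0],[-1,0,0,0,0,0,0],[-1,0,0,0,0,0,0],[-1,0,0,0,0,0,0]]])

```text
t: 15.33
ee_pos: [520.1, 172.3, 234.2]
orientation: [-2.987, -0.959, -0.032]
ft_force: [0.9, 0.4, 0.4]
width: 87.8
grasp_force: 0.0
```

```bash
python3 - <<'E'
from bd import *
old=cv2.resize(cv2.imread('pics/v9.png'),(110,90),interpolation=cv2.INTER_AREA)
new=vision.get_image('scene')[150:240,190:300,::-1]
d=cv2.absdiff(old,np.ascontiguousarray(new)).max(2);d=cv2.GaussianBlur(d,(3,3),0)
print("cols230-275 board top zone diff", d[40:60,60:85].mean(), d[10:40,20:50].mean(), d[70:85,5:15].mean())
for im in(old,new):
    m=cv2.cvtColor(np.ascontiguousarray(im),cv2.COLOR_BGR2HSV)[:,:,1]
    print([int(np.argmax(m[:,c-190]>85))+150 for c in(208,210,250,255,260,265,270)])
delta(W(5,0,231),rot(0))
E
```

```text
cols230-275 board top zone diff 1.966 13.624444444444444 1.18
[185, 159, 193, 194, 195, 196, 197]
[185, 159, 193, 194, 195, 196, 197]
at [  4.5   4.  234.2] F [ 1.  -0.1  0.7] w 87.7 q [0.3  0.4  1.86 0.01 0.86 1.24]
shift [-0.05  0.09 -0.08] turn [-0.12  0.21 -0.02] |mm| 5.0
```

```bash
python3 - <<'E'
from bd import *
for th in(90,102):
  for (a,b) in(((160,15),(0,15)),((146,0),(14,0)),((146,30),(14,30))):
    A=pt(th,*a);B=pt(th,*b);p=proj('scene',[W(-110,*A),W(-110,*B)]);print(th,a,p.round(1).tolist(),(p[1]-p[0]).round(1))
# edge fit of right outline in current image
new=vision.get_image('scene')[:,:,::-1]
h=cv2.cvtColor(np.ascontiguousarray(new),cv2.COLOR_BGR2HSV)[:,:,1].astype(float)
for v in range(198,230,3):
    r=h[v,262:285]; k=np.where(r>75)[0]; print(v,262+k.max() if len(k) else None,end='; ')
E
```

```text
90 (160, 15) [[273.6, 195.4], [272.9, 228.9]] [-0.7 33.5]
90 (146, 0) [[274.8, 195.6], [274.1, 223.1]] [-0.6 27.6]
90 (146, 30) [[272.3, 201.7], [271.8, 229.3]] [-0.5 27.6]
102 (160, 15) [[271.1, 202.3], [273.2, 228.1]] [ 2.1 25.8]
102 (146, 0) [[272.5, 201.1], [274.1, 222.5]] [ 1.6 21.4]
102 (146, 30) [[270.0, 208.6], [271.9, 229.7]] [ 1.9 21.1]
198 272; 201 272; 204 272; 207 272; 210 272; 213 272; 216 272; 219 272; 222 272; 225 272; 228 None;
```

The board is standing near upright (about 90–94°), not yet leaning, so I'll cage it between the fingers, grip it, and tilt it against the rest under control.

Request:
servo_tool(plan=[[[-1,0.15,-0.2,0,0,0,0],[-1,0.15,-0.2,0,0,0,0],[-1,0.11,-0.17,0,0,0,0],[-1,0,0,0,0,0,0],[-1,0,0,0,0,0,0]]])

```text
t: 15.85
ee_pos: [536.8, 149.1, 234.3]
orientation: [-2.988, -0.958, -0.033]
ft_force: [-1.1, -0.1, 0.4]
width: 87.6
grasp_force: 0.0
```

Request:
servo_tool(plan=[[[-1,0,0,-0.3,-0.1,0.2,0],[-1,0,0,-0.3,0,0,0],[0,0,0,0,0,0,0],[0,0,0,0,0,0,0],[0,0,0,0,0,0,0]]])

```text
t: 16.27
ee_pos: [536.1, 150.0, 209.8]
orientation: [-2.99, -0.962, -0.001]
ft_force: [0.3, -0.5, 0.5]
width: 71.4
grasp_force: 0.0
```

Request:
servo_tool(plan=[[[0,0,0,0,0,0,0],[0,0,0,0,0,0,0],[0,0,0,0,0,0,0],[0,0,0,0,0,0,0],[0,0,0,0,0,0,0]]])

```text
t: 16.68
ee_pos: [536.4, 149.8, 210.6]
orientation: [-2.99, -0.961, -0.003]
ft_force: [-1.1, 0.3, -0.5]
width: 44.2
grasp_force: 0.0
```

```bash
python3 - <<'E'
from bd import *
delta(W(5,32,211),rot(0))
new=vision.get_image('scene')[150:240,190:300,::-1]
m=cv2.cvtColor(np.ascontiguousarray(new),cv2.COLOR_BGR2HSV)[:,:,1]
print([int(np.argmax(m[:,c-190]>85))+150 for c in(208,250,255,260,265,270)])
E
```

```text
at [  4.8  31.9 210.6] F [-0.7 -0.8 -0.5] w 44.2 q [0.25 0.45 1.85 0.   0.84 1.2 ]
shift [0.01 0.   0.01] turn [-0.02  0.02 -0.03] |mm| 0.0
[162, 170, 194, 195, 196, 197]
```

Request:
servo_tool(plan=[[[1,0,0,0,0,0,0],[1,0,0,0,0,0,0],[1,0,0,0,0,0,0],[1,0,0,0,0,0,0],[1,0,0,0,0,0,0]]])

```text
t: 17.15
ee_pos: [536.5, 149.7, 210.4]
orientation: [-2.99, -0.962, -0.003]
ft_force: [0.6, -0.7, 0.4]
width: 29.9
grasp_force: 29.8
```

```bash
python3 - <<'E'
from bd import *
# rotate board by 12 deg about its bottom edge at n=34,z=0 : TCP now (32,210)
import numpy as np
delta(W(5,32,211),rot(0))
for a in(4,8,12):
    t=np.radians(a);v=np.array([-2,210.]);print(a,np.array([34,0])+[v[0]*np.cos(t)-v[1]*np.sin(t),v[0]*np.sin(t)+v[1]*np.cos(t)])
print((-14.5*N/40).round(3),U)
E
```

```text
at [  4.8  32.  210.4] F [0.1 0.9 0.4] w 29.9 q [0.25 0.45 1.85 0.   0.84 1.2 ]
shift [0.   0.   0.02] turn [-0.01  0.02 -0.03] |mm| 1.0
4 [ 17.35601241 209.34893761]
8 [  2.79311266 207.67794823]
12 [-11.61775027 204.99517277]
[-0.211  0.295 -0.   ] [0.81411552 0.58070296 0.        ]
```

Request:
servo_tool(plan=[[[1,-0.1,0.15,-0.01,-0.33,-0.23,0],[1,-0.11,0.15,-0.01,-0.33,-0.23,0],[1,-0.1,0.15,-0.02,-0.33,-0.23,0],[1,-0.11,0.15,-0.02,-0.33,-0.23,0],[1,0,0,0,0,0,0]]])

```text
t: 17.57
ee_pos: [520.5, 173.1, 208.9]
orientation: [2.856, 0.923, 0.069]
ft_force: [6.8, -14.3, 1.7]
width: 30.7
grasp_force: 30.7
```

Request:
servo_tool(plan=[[[1,-0.1,0.14,-0.03,-0.33,-0.23,0],[1,-0.05,0.07,-0.02,-0.16,-0.12,0],[1,0,0,0,0,0,0]]])

```text
t: 17.82
ee_pos: [515.5, 180.8, 207.8]
orientation: [2.808, 0.907, 0.092]
ft_force: [6.8, -16.3, 8.7]
width: 31.0
grasp_force: 31.5
```

```bash
python3 - <<'E'
from bd import *
delta(W(5,-11.6,205),rot(-12))
E
```

```text
at [  5.7  -5.5 207.8] F [-4.  17.2  8.7] w 31.0 q [ 0.4   0.43  1.9  -0.28  0.78  1.54]
shift [-0.1   0.11 -0.07] turn [-0.1  -0.06 -0.06] |mm| 7.0
```

Request:
servo_tool(plan=[[[1,0.06,-0.08,0,-0.12,-0.09,0],[1,0,0,0,0,0,0],[1,0,0,0,0,0,0]]])

```text
t: 18.07
ee_pos: [515.9, 178.9, 205.7]
orientation: [2.803, 0.901, 0.093]
ft_force: [2.1, -2.3, -1.4]
width: 31.0
grasp_force: 29.3
```

Request:
servo_tool(plan=[[[0.1,0,0,0,0,0,0],[0,0,0,0,0,0,0],[-0.2,0,0,0,0,0,0],[-0.4,0,0,0,0,0,0],[-0.4,0,0,0,0,0,0]]])

```text
t: 18.48
ee_pos: [515.9, 179.2, 206.0]
orientation: [2.803, 0.902, 0.093]
ft_force: [-0.3, 0.7, -0.5]
width: 59.8
grasp_force: 0.0
```

```bash
python3 - <<'E'
from bd import *
delta(W(5,-11.6,205),rot(-12))
new=vision.get_image('scene')[:,:,::-1]
h=cv2.cvtColor(np.ascontiguousarray(new),cv2.COLOR_BGR2HSV)[:,:,1]
print([int(np.argmax(h[150:,c]>85))+150 for c in(204,206,208,250,255,260,265,268,270)])
E
```

```text
at [  5.2  -3.9 206. ] F [ 0.1 -0.7 -0.5] w 59.8 q [ 0.4   0.44  1.9  -0.29  0.78  1.55]
shift [-0.11  0.15 -0.02] turn [-0.04 -0.02 -0.03] |mm| 8.0
[242, 190, 162, 199, 200, 201, 202, 202, 203]
```

Request:
servo_tool(plan=[[[-0.4,-0.06,0.085,0.5,0,0,0],[-0.4,-0.06,0.085,0.5,0,0,0],[-0.4,0,0,0,0,0,0],[-0.4,0,0,0,0,0,0],[-0.4,0,0,0,0,0,0]]])

```text
t: 18.95
ee_pos: [510.9, 185.7, 245.5]
orientation: [2.803, 0.901, 0.093]
ft_force: [0.2, -0.5, -0.3]
width: 61.3
grasp_force: 0.0
```

Request:
servo_tool(plan=[[[-0.4,0,0,0,0,0,0],[-0.4,0,0,0,0,0,0],[-0.4,0,0,0,0,0,0],[-0.4,0,0,0,0,0,0],[-0.4,0,0,0,0,0,0]]])

```text
t: 19.37
ee_pos: [511.1, 185.7, 245.6]
orientation: [2.803, 0.901, 0.092]
ft_force: [0.2, -0.1, 0.2]
width: 61.3
grasp_force: 0.0
```

```bash
python3 - <<'E'
from bd import *
new=vision.get_image('scene')[:,:,::-1]
cv2.imwrite('pics/v10.png',new)
h=cv2.cvtColor(np.ascontiguousarray(new),cv2.COLOR_BGR2HSV)[:,:,1]
print([int(np.argmax(h[150:,c]>85))+150 for c in(204,206,208,250,255,260,265,268,270)])
for th in(96,102):
    n,z=pt(th,160,13);print(proj('scene',[W(120,n+8,z),W(-110,n+8,z)]).round(1).tolist())
E
```

```text
[242, 190, 190, 163, 200, 201, 202, 202, 203]
[[207.0, 183.3], [273.2, 196.5]]
[[205.2, 186.7], [271.9, 200.1]]
```

The board leans by itself. I'll build a quick kinematic check for the mat-side poses.

```bash
cat > kin.py <<'E'
import numpy as np
from scipy.optimize import least_squares
from scipy.spatial.transform import Rotation as Ro
from geo import *
lo=np.array([-3,-.9,.09,-1.31,.11,-2.54]);hi=np.array([3,2.11,2.58,4.45,2.69,2.54])
def fk(q,p,s=1):
    a,e,z0,L1,L2,k,D=p
    q23=q[1]+q[2]
    w=np.array([a+L1*np.sin(q[1])+L2*np.sin(q23)+k*np.cos(q23),e,z0+L1*np.cos(q[1])+L2*np.cos(q23)-k*np.sin(q23)])
    R=Ro.from_euler('ZYZYZ',[q[0],q23,s*q[3],q[4],q[5]+np.pi/2])
    return Ro.from_euler('Z',q[0]).apply(w)+D*R.as_matrix()[:,2],R
from workcell import readout
o=readout.get_obs()
S=[((-1.18897,.42373,1.6306,0,1.08858,-.01901),(243.74,-575.09,302.0),1),((-.01767,.52368,1.86163,0,.76296,1.15169),(556.55,2.03,164.5),1),
((-.78441,.6354,1.70626,0,.80345,.3851),(452.37,-434.63,142.5),1),(tuple(o['qpos']),tuple(o['ee_pos']),1),
((-.12,.81,1.54,.41,1.19,.6),W(5.3,185.1,101.8),.15),((-.13,.76,1.52,.39,1.27,.63),W(3.6,200,150.9),.15),((.08,.52,1.75,.22,.98,.9),W(7.2,94.4,206.2),.15),((-.8,.5,1.6,0,1,.4),(453.3,-438.3,253.6),.02)]
def fit(s): return least_squares(lambda p:np.concatenate([w*(fk(q,p,s)[0]-np.array(x)) for q,x,w in S]),[0,12,200,400,400,0,200],x_scale=100)
if True:
    rs={s:fit(s) for s in(1,-1)}
    err={s:(fk(o['qpos'],rs[s].x,s)[1]*Ro.from_rotvec(o['orientation']).inv()).magnitude() for s in rs}
    sg=min(err,key=err.get);PP=rs[sg].x
def ik(P,R,q0):
    f=lambda q:np.r_[(fk(q,PP,sg)[0]-P)/100,(fk(q,PP,sg)[1]*R.inv()).as_rotvec()]
    r=least_squares(f,np.clip(q0,lo+.01,hi-.01),bounds=(lo,hi));return r.x,np.linalg.norm(r.fun)
E
cat > mat.py <<'E'
from kin import *
YAW=9.
ZR=Ro.from_euler('Z',np.radians(YAW)).as_matrix();N2=ZR@N;U2=ZR@U
M=np.array([445.5,290,0])-4*N2
def pose(edge,beta,L=210):  # board bottom-edge centre `edge`, tool in plane of board, inclination beta
    b=np.radians(beta);d=N2*np.cos(b)-Z*np.sin(b);return edge-L*d,rot(beta-90,YAW)
def lowfin(n,z,beta):   # lower finger pad corner at M + n*N2, z ; tool axis beta below horizontal, open 88
    b=np.radians(beta);d=N2*np.cos(b)-Z*np.sin(b);y=N2*np.sin(b)+Z*np.cos(b)
    return M+n*N2+z*Z-80*d+44*y,rot(beta-90,YAW)
if __name__=="__main__":
    np.set_printoptions(suppress=True,precision=2)
    print(sg,err,PP.round(1),rs[sg].cost)
    q=o['qpos'];E=M+80*N2
    for nm,pr in [("lift",(W(5.2,-4,345),rot(-12)))]+[("pose%d z%d"%(b,z),pose(E+[0,0,z],b)) for b,z in((78,115),(60,60),(45,3.4),(40,3.4),(35,3.4),(30,3.4))]+[("low",lowfin(*a)) for a in((-60,40,45),(-60,9,45),(-60,9,55),(-66,9,60),(-90,9,60),(-120,60,60))]:
        q,e=ik(*pr,q);print(nm,pr[0].round(0),q,"err %.3f"%e)
E
python3 mat.py
```

```text
Traceback (most recent call last):
  File "mat.py", line 1, in <module>
    from kin import *
  File "kin.py", line 19, in <module>
    rs={s:fit(s) for s in(1,-1)}
          ~~~^^^
  File "kin.py", line 17, in fit
    def fit(s): return least_squares(lambda p:np.concatenate([w*(fk(q,p,s)[0]-np.array(x)) for q,x,w in S]),[0,12,200,400,400,0,200],x_scale=100)
                       ~~~~~~~~~~~~~^^^^^^^^^^^^^^^^^^^^^^^^^^^^^^^^^^^^^^^^^^^^^^^^^^^^^^^^^^^^^^^^^^^^^^^^^^^^^^^^^^^^^^^^^^^^^^^^^^^^^^^^^^^^^
  File "kin.py", line 17, in <lambda>
    def fit(s): return least_squares(lambda p:np.concatenate([w*(fk(q,p,s)[0]-np.array(x)) for q,x,w in S]),[0,12,200,400,400,0,200],x_scale=100)
                                                                 ~~^^^^^^^
  File "kin.py", line 10, in fk
    R=Ro.from_euler('ZYZYZ',[q[0],q23,s*q[3],q[4],q[5]+np.pi/2])
  File "scipy/spatial/transform/_rotation.pyx", line 1413, in scipy.spatial.transform._rotation.Rotation.from_euler
ValueError: Expected axis specification to be a non-empty string of upto 3 characters, got ZYZYZ
```

```bash
sed -i "s/R=Ro.from_euler('ZYZYZ',\[q\[0\],q23,s\*q\[3\],q\[4\],q\[5\]+np.pi\/2\])/R=Ro.from_euler('ZYZ',[q[0],q23,s*q[3]])*Ro.from_euler('YZ',[q[4],q[5]+np.pi\/2])/" kin.py; python3 mat.py
```

```text
1 {1: 4.2770784932917797e-16, -1: 0.5319094108033325} [ -0.1  11.9 313.2 563.1 485.   77.4 230.4] 0.8130421472476862
lift [516. 179. 345.] [ 0.4   0.25  1.79 -0.23  1.07  1.46] err 0.000
pose78 z115 [468. 267. 320.] [ 0.58  0.27  1.83 -0.24  1.02  1.5 ] err 0.000
pose60 z60 [425. 311. 242.] [ 0.83  0.41  1.92 -0.66  0.96  2.05] err 0.000
pose45 z3 [395. 342. 152.] [ 1.    0.64  1.92 -0.93  1.04  2.48] err 0.000
pose40 z3 [386. 351. 138.] [ 1.04  0.7   1.9  -0.96  1.11  2.54] err 0.014
pose35 z3 [378. 358. 124.] [ 1.08  0.76  1.87 -0.96  1.17  2.54] err 0.068
pose30 z3 [371. 366. 108.] [ 1.1   0.82  1.84 -0.97  1.24  2.54] err 0.118
low [383. 354. 128.] [ 1.03  0.69  1.91 -0.93  1.03  2.52] err 0.000
low [383. 354.  97.] [ 1.02  0.75  1.9  -0.93  1.    2.54] err 0.023
low [394. 343. 100.] [ 0.94  0.69  1.94 -0.86  0.84  2.43] err 0.000
low [395. 341. 100.] [ 0.91  0.66  1.94 -0.78  0.78  2.34] err 0.000
low [378. 358. 100.] [ 0.95  0.67  1.93 -0.76  0.8   2.36] err 0.000
low [357. 380. 151.] [ 1.01  0.58  1.92 -0.67  0.9   2.3 ] err 0.000
```

Request:
servo_tool(plan=[[[-0.4,0,0,0.5,-0.12,0.17,0.98],[-0.4,0,0,0,-0.12,0.17,0.98],[-0.4,0,0,0,-0.12,0.17,0.98],[-0.4,0,0,0,-0.12,0.17,0.98],[-0.4,0,0,0,-0.12,0.17,0.98]]])

```text
t: 19.83
ee_pos: [511.2, 185.8, 266.1]
orientation: [2.531, 1.489, 0.025]
ft_force: [-0.2, -0.1, -0.8]
width: 61.4
grasp_force: 0.0
```

Request:
servo_tool(plan=[[[-0.4,0,0,0,-0.12,0.17,0.98],[-0.4,0,0,0,-0.12,0.17,0.98],[-0.4,0,0,0,-0.12,0.17,0.98],[-0.4,0,0,0,-0.12,0.17,0.98],[-0.4,0,0,0,-0.12,0.17,0.98]]])

```text
t: 20.25
ee_pos: [511.2, 185.8, 265.9]
orientation: [2.149, 2.003, -0.044]
ft_force: [0.7, -0.8, -0.7]
width: 61.0
grasp_force: 0.0
```

Request:
servo_tool(plan=[[[-0.4,0,0,0,-0.12,0.17,0.98],[-0.4,0,0,0,-0.12,0.17,0.98],[-0.4,0,0,0,-0.12,0.17,0.98],[-0.4,0,0,0,-0.12,0.17,0.98],[-0.4,0,0,0,-0.12,0.17,0.98]]])

```text
t: 20.67
ee_pos: [511.2, 185.8, 265.9]
orientation: [1.669, 2.429, -0.11]
ft_force: [1.1, 0.1, 0.5]
width: 61.4
grasp_force: 0.0
```

Request:
servo_tool(plan=[[[-0.4,0,0,0,-0.12,0.17,0.98],[-0.4,0,0,0,-0.12,0.17,0.98],[-0.4,0,0,0,-0.12,0.17,0.98],[-0.4,0,0,0,-0.12,0.17,0.98],[-0.4,0,0,0,-0.12,0.17,0.98]]])

```text
t: 21.08
ee_pos: [511.2, 185.8, 265.9]
orientation: [1.109, 2.748, -0.173]
ft_force: [-0.7, 0.5, 0.5]
width: 61.5
grasp_force: 0.0
```

Request:
servo_tool(plan=[[[-0.4,0,0,0,-0.12,0.17,0.98],[-0.4,0,0,0,-0.12,0.17,0.98],[-0.4,0,0,0,-0.12,0.17,0.98],[-0.4,0,0,0,-0.12,0.17,0.98],[-0.4,0,0,0,-0.12,0.17,0.98]]])

```text
t: 21.5
ee_pos: [511.2, 185.8, 265.9]
orientation: [0.491, 2.948, -0.228]
ft_force: [0.3, 0.0, -0.5]
width: 61.7
grasp_force: 0.0
```

Request:
servo_tool(plan=[[[-0.4,0,0,0,-0.12,0.17,0.98],[-0.4,0,0,0,-0.12,0.17,0.98],[-0.4,0,0,0,-0.12,0.17,0.98],[-0.4,0,0,0,-0.12,0.17,0.98],[-0.4,0,0,0,-0.12,0.17,0.98]]])

```text
t: 21.92
ee_pos: [511.2, 185.8, 265.9]
orientation: [-0.162, 3.015, -0.274]
ft_force: [-0.4, -0.4, -0.4]
width: 61.6
grasp_force: 0.0
```

Request:
servo_tool(plan=[[[-0.4,0,0,0,-0.12,0.17,0.98],[-0.4,0,0,0,-0.12,0.17,0.98],[-0.4,0,0,0,-0.12,0.17,0.98],[-0.4,0,0,0,-0.12,0.17,0.98],[-0.4,0,0,0,-0.12,0.17,0.98]]])

```text
t: 22.33
ee_pos: [511.2, 185.8, 265.9]
orientation: [-0.822, 2.944, -0.308]
ft_force: [0.5, 0.2, 0.3]
width: 62.0
grasp_force: 0.0
```

```bash
sed -i "s/^YAW=9./YAW=9.\n_rot=rot\nrot=lambda tau,yaw=0:_rot(tau,yaw)*Ro.from_euler('Z',np.pi)/" mat.py; python3 - <<'E'
from mat import *
delta(W(5.2,-4-8,246),rot(-11.7))
delta(W(5.2,-4,206),rot(-11.7))
E
```

```text
at [  5.2 -12.1 265.9] F [0.5 0.1 0.3] w 62.0 q [ 0.41  0.35  1.86 -0.27  0.91 -1.54]
shift [ 0.  -0.  -0.5] turn [-0.    0.17  0.85] |mm| 20.0
at [  5.2 -12.1 265.9] F [0.5 0.1 0.3] w 62.0 q [ 0.41  0.35  1.86 -0.27  0.91 -1.54]
shift [ 0.12 -0.16 -1.5 ] turn [-0.    0.17  0.85] |mm| 60.0
```

Request:
servo_tool(plan=[[[-0.4,0,0,-0.5,0,0.17,0.85],[-0.4,0.06,-0.08,-0.5,0,0,0],[-0.4,0.06,-0.08,-0.5,0,0,0],[-0.4,0,0,0,0,0,0],[-0.4,0,0,0,0,0,0]]])

```text
t: 22.75
ee_pos: [515.6, 179.1, 205.3]
orientation: [-0.929, 2.922, -0.299]
ft_force: [-0.3, 0.4, 0.1]
width: 61.5
grasp_force: 0.0
```

Request:
servo_tool(plan=[[[1,0,0,0,0,0,0],[1,0,0,0,0,0,0],[1,0,0,0,0,0,0],[1,0,0,0,0,0,0],[1,0,0,0,0,0,0]]])

```text
t: 23.17
ee_pos: [516.2, 179.6, 206.7]
orientation: [-0.928, 2.919, -0.298]
ft_force: [1.0, -2.0, 0.3]
width: 31.5
grasp_force: 1.3
```

Request:
servo_tool(plan=[[[1,0,0,0,0,0,0],[1,0,0,0,0,0,0],[1,0,0,0,0,0,0],[1,0,0,0.1,0,0,0],[1,0,0,0.2,0,0,0]]])

```text
t: 23.58
ee_pos: [514.8, 179.1, 216.9]
orientation: [-0.929, 2.924, -0.298]
ft_force: [-0.4, -0.3, -5.0]
width: 30.2
grasp_force: 29.1
```

```bash
python3 - <<'E'
from mat import *
delta(W(5.2,-4,345),rot(-11.7))
E=M+80*N2
delta(*pose(E+[0,0,115],78))
E
```

```text
at [  4.2  -4.5 216.9] F [-0.5  0.  -5. ] w 30.2 q [ 0.4   0.42  1.89 -0.28  0.81 -1.6 ]
shift [0.03 0.   3.2 ] turn [ 0.   -0.03  0.05] |mm| 128.0
at [  4.2  -4.5 216.9] F [-0.5  0.  -5. ] w 30.2 q [ 0.4   0.42  1.89 -0.28  0.81 -1.6 ]
shift [-1.17  2.2   2.59] turn [-0.04 -0.07  1.85] |mm| 144.0
```

Request:
servo_tool(plan=[[[1,0,0,0.5,0,0,0],[1,0,0,0.7,0,0,0],[1,0,0,0.8,0,0,0],[1,0,0,0.8,0,0,0],[1,0,0,0.5,0,0,0]]])

```text
t: 24.0
ee_pos: [516.0, 179.7, 353.1]
orientation: [-0.927, 2.919, -0.297]
ft_force: [0.8, 0.8, -4.2]
width: 30.3
grasp_force: 29.1
```

Request:
servo_tool(plan=[[[1,-0.2,0.4,0,0,0,0.3],[1,-0.3,0.5,0,0,0,0.4],[1,-0.3,0.5,0,0,0,0.4],[1,-0.2,0.5,0,0,0,0.4],[1,-0.2,0.3,0,0,0,0.35]]])

```text
t: 24.42
ee_pos: [466.8, 268.8, 349.9]
orientation: [-1.159, 2.822, -0.286]
ft_force: [0.3, 0.0, -4.9]
width: 30.2
grasp_force: 29.1
```

```bash
python3 - <<'E'
from mat import *
E=M+80*N2
delta(*pose(E+[0,0,115],78))
a=pose(E+[0,0,120],78);b=pose(E+[0,0,50],45);c=pose(E+[0,0,12],45)
print("78->45:",((b[0]-a[0])/40).round(2),"turn",(np.degrees((b[1]*a[1].inv()).as_rotvec())/5).round(2),"down",((c[0]-b[0])/40).round(2))
print("edge now",[loc(x).round(0) for x in (readout.get_obs()['ee_pos']+210*Ro.from_rotvec(readout.get_obs()['orientation']).as_matrix()[:,2],)])
q=readout.get_obs()['qpos']
for bt in(60,45,38,32): q,e=ik(*pose(E+[0,0,3.4],bt),q);print(bt,q,e)
E
```

```text
at [  17.2 -105.4  349.9] F [ 0.3  0.2 -4.9] w 30.2 q [ 0.58  0.23  1.8  -0.23  1.08 -1.66]
shift [ 0.04 -0.05 -0.74] turn [-0.06 -0.05 -0.03] |mm| 30.0
78->45: [-1.84  1.87 -3.17] turn [-4.71 -4.63  0.  ] down [ 0.    0.   -0.95]
edge now [array([ 24., -64., 144.])]
60 [ 0.82809715  0.50220701  1.94375747 -0.71531463  0.8654018  -0.99845024] 1.2674659030892703e-13
45 [ 0.99891552  0.64324732  1.92236785 -0.92863671  1.03778107 -0.6647038 ] 5.089974925006022e-13
38 [ 1.06258481  0.72603645  1.89763263 -0.98841542  1.131958   -0.55235837] 6.549877545712287e-12
32 [ 1.10831474  0.80275713  1.86962879 -1.0259895   1.21558033 -0.47350327] 2.2869306655023484e-12
```

Request:
servo_tool(plan=[[[1,-0.22,0.23,-0.47,-0.6,-0.59,0],[1,-0.22,0.23,-0.47,-0.6,-0.59,0],[1,-0.22,0.23,-0.47,-0.6,-0.59,0],[1,-0.22,0.23,-0.47,-0.6,-0.59,0],[1,-0.23,0.23,-0.47,-0.6,-0.59,0]]])

```text
t: 24.83
ee_pos: [422.7, 313.8, 255.5]
orientation: [-1.068, 2.612, -0.769]
ft_force: [-0.2, -0.3, -4.2]
width: 30.1
grasp_force: 29.1
```

Request:
servo_tool(plan=[[[1,-0.23,0.23,-0.47,-0.6,-0.59,0],[1,-0.23,0.23,-0.47,-0.6,-0.59,0],[1,-0.23,0.22,-0.47,-0.6,-0.58,0],[1,0,0,0,0,0,0],[1,0,0,0,0,0,0]]])

```text
t: 25.25
ee_pos: [394.9, 340.9, 198.1]
orientation: [-1.013, 2.46, -1.027]
ft_force: [0.4, 0.5, -3.7]
width: 30.1
grasp_force: 29.4
```

```bash
python3 - <<'E'
from mat import *
E=M+80*N2
delta(*pose(E+[0,0,10],45))
new=vision.get_image('top')[:,:,::-1];cv2.imwrite('pics/v11.png',new)
h=cv2.cvtColor(np.ascontiguousarray(new),cv2.COLOR_BGR2HSV)
m=cv2.inRange(h,(100,120,50),(130,255,255));c=cv2.findContours(m,0,2)[0];c=max(c,key=cv2.contourArea);print("mat visible",cv2.contourArea(c),cv2.boundingRect(c))
E
```

```text
at [   0.5 -205.9  198.1] F [ 0.6 -0.2 -3.7] w 30.1 q [ 1.    0.56  1.92 -0.89  1.09 -0.75]
shift [-0.    0.02 -0.99] turn [ 0.07  0.   -0.03] |mm| 40.0
mat visible 12.5 (158, 256, 15, 14)
```

Request:
servo_tool(plan=[[[1,0,0,-0.4,0,0,0],[1,0,0,-0.35,0,0,0],[1,0,0,-0.24,0,0,0],[1,0,0,0,0,0,0],[1,0,0,0,0,0,0]]])

```text
t: 25.72
ee_pos: [396.7, 340.3, 160.8]
orientation: [-1.005, 2.46, -1.026]
ft_force: [0.1, 0.5, -3.8]
width: 29.9
grasp_force: 29.4
```

Request:
servo_tool(plan=[[[1,0,0,-0.06,0,0,0],[1,0,0,-0.06,0,0,0],[1,0,0,-0.04,0,0,0],[1,0,0,0,0,0,0],[1,0,0,0,0,0,0]]])

```text
t: 26.13
ee_pos: [396.0, 340.8, 153.7]
orientation: [-1.007, 2.458, -1.026]
ft_force: [0.8, 0.4, -4.3]
width: 30.0
grasp_force: 29.4
```

```bash
python3 - <<'E'
from mat import *
E=M+80*N2+[0,0,3.4]
delta(*pose(E,45))
A=pose(E,45)
for b in(40,35,32):
    B=pose(E,b);print(b,((B[0]-A[0])/40).round(2),(np.degrees((B[1]*A[1].inv()).as_rotvec())/5).round(2));A=B
E
```

```text
at [   1.3 -205.1  153.7] F [ 0.9  0.2 -4.3] w 30.0 q [ 1.    0.64  1.92 -0.93  1.04 -0.66]
shift [-0.03  0.02 -0.04] turn [ 0.04  0.05 -0.01] |mm| 2.0
40 [-0.22  0.22 -0.34] [-0.71 -0.7  -0.  ]
35 [-0.2   0.2  -0.36] [-0.71 -0.7   0.  ]
32 [-0.11  0.11 -0.23] [-0.43 -0.42  0.  ]
```

Request:
servo_tool(plan=[[[1,0,0,-0.04,0,0,0],[1,0,0,-0.02,0,0,0],[1,0,0,0,0,0,0]]])

```text
t: 26.38
ee_pos: [395.9, 340.8, 151.1]
orientation: [-1.008, 2.458, -1.026]
ft_force: [-0.7, 1.4, -3.7]
width: 29.8
grasp_force: 29.4
```

Request:
servo_tool(plan=[[[1,0,0,-0.04,0,0,0],[1,0,0,-0.02,0,0,0],[1,0,0,0,0,0,0]]])

```text
t: 26.63
ee_pos: [396.0, 340.7, 148.6]
orientation: [-1.007, 2.458, -1.026]
ft_force: [-0.8, 1.5, -2.9]
width: 29.7
grasp_force: 29.4
```

Request:
servo_tool(plan=[[[1,0,0,-0.04,0,0,0],[1,0,0,-0.02,0,0,0],[1,0,0,0,0,0,0]]])

```text
t: 26.88
ee_pos: [396.4, 341.3, 147.2]
orientation: [-1.006, 2.456, -1.027]
ft_force: [-2.6, 3.6, 3.6]
width: 30.1
grasp_force: 30.1
```

Request:
servo_tool(plan=[[[1,0,0,-0.03,0,0,0],[1,0,0,0,0,0,0],[1,0,0,0,0,0,0]]])

```text
t: 27.13
ee_pos: [396.5, 341.5, 146.6]
orientation: [-1.006, 2.456, -1.027]
ft_force: [-3.6, 5.5, 9.1]
width: 29.6
grasp_force: 30.6
```

```bash
python3 - <<'E'
from mat import *
def rel(b):
    t=np.radians(b);return -190*(N2*np.cos(t)-Z*np.sin(t))+15*(N2*np.sin(t)+Z*np.cos(t))
for a,b in((43,38),(38,33)): print(((rel(b)-rel(a))/40).round(2))
o=readout.get_obs();R=Ro.from_rotvec(o['orientation']).as_matrix();print("beta",np.degrees(np.arcsin(-R[2,2])), "yaw d",np.degrees(np.arctan2(R[1,2],R[0,2])),"want",np.degrees(np.arctan2(N2[1],N2[0])))
E
```

```text
[-0.21  0.21 -0.29]
[-0.19  0.19 -0.32]
beta 44.562853303783385 yaw d -45.25774624895815 want -45.5
```

Request:
servo_tool(plan=[[[1,-0.04,0.04,-0.04,-0.18,-0.18,0],[1,-0.1,0.1,-0.14,-0.36,-0.35,0],[1,-0.1,0.1,-0.14,-0.36,-0.35,0],[1,0,0,0,0,0,0],[1,0,0,0,0,0,0]]])

```text
t: 27.55
ee_pos: [386.1, 350.7, 131.8]
orientation: [-0.975, 2.373, -1.148]
ft_force: [-1.5, 2.1, -1.0]
width: 29.8
grasp_force: 29.6
```

Request:
servo_tool(plan=[[[1,-0.1,0.1,-0.15,-0.36,-0.35,0],[1,-0.1,0.1,-0.15,-0.36,-0.35,0],[1,0,0,0,0,0,0]]])

```text
t: 27.8
ee_pos: [377.7, 358.0, 119.0]
orientation: [-0.946, 2.302, -1.243]
ft_force: [0.1, 0.4, -4.2]
width: 30.1
grasp_force: 29.5
```

```bash
python3 - <<'E'
from mat import *
o=readout.get_obs();R=Ro.from_rotvec(o['orientation']).as_matrix();print("beta",np.degrees(np.arcsin(-R[2,2])),o['qpos'].round(2),"y",R[:,1].round(2))
p=o['ee_pos'];d=R[:,2];y=R[:,1]*np.sign(R[2,1])
for nm,x in(("low corner if gripped",p+80*d-15*y),("edge",p+204*d),("body low",p-89*y)): r=x-M;print(nm,"n' %.1f u' %.1f z %.1f"%(r@N2,r@U2,r[2]))
print("y up step (29mm)",(29*y/40).round(3))
E
```

```text
beta 33.3439857581338 [ 1.09  0.78  1.88 -1.02  1.19 -0.49] y [-0.39  0.39 -0.84]
low corner if gripped n' -33.4 u' -0.8 z 62.5
edge n' 78.4 u' -0.7 z 6.9
body low n' -141.0 u' -1.0 z 44.6
y up step (29mm) [ 0.281 -0.283  0.606]
```

Request:
servo_tool(plan=[[[1,0,0,-0.06,0,0,0],[1,0,0,-0.03,0,0,0],[1,0,0,0,0,0,0],[1,0,0,0,0,0,0]]])

```text
t: 28.13
ee_pos: [378.8, 357.9, 117.6]
orientation: [-0.943, 2.302, -1.241]
ft_force: [-0.4, -0.2, 1.5]
width: 29.8
grasp_force: 30.1
```

Request:
servo_tool(plan=[[[1,0,0,-0.02,0,0,0],[1,0,0,0,0,0,0]]])

```text
t: 28.3
ee_pos: [378.8, 358.4, 116.9]
orientation: [-0.943, 2.301, -1.241]
ft_force: [-1.6, 2.5, 4.5]
width: 30.3
grasp_force: 30.5
```

Request:
servo_tool(plan=[[[0.18,0,0,0,0,0,0],[0.02,0.03,-0.03,0.06,0,0,0],[-0.11,0.03,-0.03,0.07,0,0,0],[-0.27,0.03,-0.03,0.07,0,0,0],[-0.41,0.03,-0.03,0.07,0,0,0]]])

```text
t: 28.72
ee_pos: [383.3, 353.1, 126.9]
orientation: [-0.944, 2.303, -1.241]
ft_force: [-0.1, -0.5, -2.4]
width: 58.7
grasp_force: 0.8
```

```bash
cat > st.py <<'E'
from mat import *
def st(save=None):
    o=readout.get_obs();R=Ro.from_rotvec(o['orientation']).as_matrix();p=o['ee_pos'];d=R[:,2];y=R[:,1]*np.sign(R[2,1]);w=o['width']/2
    for nm,x in(("low corner",p+80*d-w*y),("up corner",p+80*d+w*y),("body low",p-89*y)): r=x-M;print(nm,"n' %.1f u' %.1f z %.1f"%(r@N2,r@U2,r[2]))
    print("beta %.1f"%np.degrees(np.arcsin(-d[2])),"w %.1f"%o['width'],"F n' %.1f u' %.1f z %.1f"%(o['ft_force']@N2,o['ft_force']@U2,o['ft_force'][2]),"q",o['qpos'].round(2))
if __name__=="__main__": st()
E
python3 st.py
```

```text
low corner n' -34.0 u' -0.1 z 58.4
up corner n' -1.7 u' -0.1 z 107.4
body low n' -133.6 u' -0.2 z 52.6
beta 33.4 w 58.7 F n' 0.3 u' -0.4 z -2.4 q [ 1.08  0.77  1.89 -1.03  1.19 -0.5 ]
```

Request:
servo_tool(plan=[[[-0.57,0.04,-0.04,0.08,0,0,0],[-0.7,0.03,-0.03,0.07,0,0,0],[-0.86,0.03,-0.03,0.07,0,0,0],[-1,0.03,-0.03,0.07,0,0,0],[-1,0,0,0,0,0,0]]])

```text
t: 29.13
ee_pos: [388.6, 347.9, 138.9]
orientation: [-0.943, 2.302, -1.241]
ft_force: [-0.6, 0.5, -2.0]
width: 87.4
grasp_force: 0.8
```

```bash
cat > plan.py <<'E'
from st import *
def seg(pts):
    o=readout.get_obs();P=o['ee_pos'];R=Ro.from_rotvec(o['orientation'])
    for a in pts:
        B=lowfin(*a);print(a,((B[0]-P)/40).round(2),(np.degrees((B[1]*R.inv()).as_rotvec())/5).round(2));P,R=B
st()
seg([(-34,58,44),(-36,58,54),(-36,58,60),(-40,40,60),(-46,25,60),(-50,15,60),(-54,10,60),(-70,9.5,60),(-95,9.5,60)])
E
python3 plan.py
```

```text
low corner n' -34.4 u' 0.0 z 58.4
up corner n' 13.6 u' 0.1 z 131.4
body low n' -126.1 u' -0.0 z 64.6
beta 33.4 w 87.4 F n' -0.8 u' -0.1 z -2.0 q [ 1.07  0.74  1.89 -1.04  1.2  -0.52]
(-34, 58, 44) [ 0.28 -0.29  0.16] [ 1.52  1.49 -0.01]
(-36, 58, 54) [ 0.24 -0.24  0.08] [1.43 1.4  0.  ]
(-36, 58, 60) [ 0.17 -0.17  0.02] [ 0.86  0.84 -0.  ]
(-40, 40, 60) [-0.07  0.07 -0.45] [0. 0. 0.]
(-46, 25, 60) [-0.11  0.11 -0.38] [0. 0. 0.]
(-50, 15, 60) [-0.07  0.07 -0.25] [0. 0. 0.]
(-54, 10, 60) [-0.07  0.07 -0.12] [0. 0. 0.]
(-70, 9.5, 60) [-0.28  0.29 -0.01] [0. 0. 0.]
(-95, 9.5, 60) [-0.44  0.45  0.  ] [0. 0. 0.]
```

Request:
servo_tool(plan=[[[-1,0.14,-0.14,0.08,0.76,0.75,0],[-1,0.14,-0.15,0.08,0.76,0.75,0],[-1,0.12,-0.12,0.05,0.76,0.75,0],[-1,0.12,-0.12,0.04,0.76,0.75,0],[-1,0.15,-0.15,0.02,0.76,0.75,0]]])

```text
t: 29.55
ee_pos: [415.2, 321.3, 149.7]
orientation: [-1.087, 2.647, -0.702]
ft_force: [-0.5, 0.6, -2.0]
width: 87.7
grasp_force: 0.7
```

```bash
sed -i 's/^seg.*//' plan.py; echo 'if __name__=="__main__": seg([(-36,57,60),(-44,40,60),(-51,25,60),(-53,15,60),(-54,10,60),(-70,9.5,60),(-95,9.5,60)])' >> plan.py; python3 plan.py
```

```text
low corner n' -38.0 u' 0.3 z 58.4
up corner n' 38.2 u' 0.5 z 101.9
body low n' -116.9 u' 0.1 z 105.6
beta 60.3 w 87.7 F n' -0.8 u' 0.0 z -2.0 q [ 0.85  0.57  1.95 -0.74  0.82 -0.93]
(-36, 57, 60) [ 0.02 -0.03 -0.03] [-0.05 -0.04 -0.03]
(-44, 40, 60) [-0.14  0.14 -0.42] [0. 0. 0.]
(-51, 25, 60) [-0.12  0.12 -0.38] [0. 0. 0.]
(-53, 15, 60) [-0.04  0.04 -0.25] [0. 0. 0.]
(-54, 10, 60) [-0.02  0.02 -0.12] [0. 0. 0.]
(-70, 9.5, 60) [-0.28  0.29 -0.01] [0. 0. 0.]
(-95, 9.5, 60) [-0.44  0.45  0.  ] [0. 0. 0.]
```

Request:
servo_tool(plan=[[[-1,-0.04,0.04,-0.12,0,0,0],[-1,-0.04,0.04,-0.12,0,0,0],[-1,-0.04,0.04,-0.12,0,0,0],[-1,-0.04,0.04,-0.12,0,0,0],[-1,-0.03,0.03,-0.12,0,0,0]]])

```text
t: 29.97
ee_pos: [406.4, 329.1, 123.7]
orientation: [-1.088, 2.645, -0.711]
ft_force: [0.3, 1.1, -1.8]
width: 87.7
grasp_force: 0.7
```

Request:
servo_tool(plan=[[[-1,-0.03,0.03,-0.12,0,0,0],[-1,-0.02,0.02,-0.12,0,0,0],[-1,-0.01,0.01,-0.12,0,0,0],[-1,0,0,-0.08,0,0,0],[-1,0,0,0,0,0,0]]])

```text
t: 30.38
ee_pos: [404.9, 330.8, 106.7]
orientation: [-1.086, 2.646, -0.709]
ft_force: [-0.5, 0.8, -1.5]
width: 87.8
grasp_force: 0.9
```

```bash
python3 plan.py
```

```text
low corner n' -51.7 u' -0.6 z 15.5
up corner n' 24.4 u' -0.3 z 59.3
body low n' -130.7 u' -0.6 z 62.3
beta 60.0 w 87.8 F n' -0.9 u' 0.2 z -1.5 q [ 0.88  0.65  1.95 -0.79  0.78 -0.83]
(-36, 57, 60) [ 0.28 -0.27  1.04] [ 0.01 -0.03 -0.02]
(-44, 40, 60) [-0.14  0.14 -0.42] [0. 0. 0.]
(-51, 25, 60) [-0.12  0.12 -0.38] [0. 0. 0.]
(-53, 15, 60) [-0.04  0.04 -0.25] [0. 0. 0.]
(-54, 10, 60) [-0.02  0.02 -0.12] [0. 0. 0.]
(-70, 9.5, 60) [-0.28  0.29 -0.01] [0. 0. 0.]
(-95, 9.5, 60) [-0.44  0.45  0.  ] [0. 0. 0.]
```

Request:
servo_tool(plan=[[[-1,0,0,-0.07,0,0,0],[-1,0,0,-0.06,0,0,0],[-1,-0.05,0.05,0,0,0,0],[-1,-0.06,0.06,0,0,0,0],[-1,-0.06,0.06,0,0,0,0]]])

```text
t: 30.8
ee_pos: [398.4, 338.0, 102.6]
orientation: [-1.085, 2.646, -0.708]
ft_force: [-0.1, 0.5, -0.7]
width: 87.8
grasp_force: 0.0
```

Request:
servo_tool(plan=[[[-1,-0.05,0.05,0,0,0,0],[-1,-0.05,0.05,0,0,0,0],[-1,-0.05,0.05,0,0,0,0],[-1,-0.05,0.05,0,0,0,0],[-1,0,0,0,0,0,0]]])

```text
t: 31.22
ee_pos: [390.1, 346.3, 102.5]
orientation: [-1.086, 2.645, -0.708]
ft_force: [0.0, 0.3, -0.1]
width: 87.8
grasp_force: 0.0
```

```bash
python3 -c "
from st import *
st()"
```

```text
low corner n' -73.1 u' -0.1 z 11.2
up corner n' 3.0 u' 0.1 z 55.1
body low n' -152.1 u' -0.2 z 58.1
beta 60.1 w 87.8 F n' -0.2 u' 0.3 z -0.1 q [ 0.92  0.66  1.94 -0.77  0.79 -0.8 ]
```

Request:
servo_tool(plan=[[[-1,-0.1,0.1,0,0,0,0],[-1,-0.2,0.2,0,0,0,0],[-1,-0.3,0.3,0,0,0,0],[-1,-0.2,0.2,0.4,0,0,0],[-1,-0.2,0.2,0.8,0,0,0]]])

```text
t: 31.63
ee_pos: [348.3, 385.4, 148.2]
orientation: [-1.089, 2.648, -0.713]
ft_force: [0.2, -0.0, 0.4]
width: 87.7
grasp_force: 0.0
```

Request:
servo_tool(plan=[[[-1,-0.2,0.2,0.9,0,0,0],[-1,-0.2,0.2,0.9,0,0,0],[-1,-0.2,0.2,0.9,0,0,0],[-1,-0.2,0.2,0.9,0.6,0.6,0],[-1,0,0,0.5,0.6,0.6,0]]])

```text
t: 32.05
ee_pos: [316.7, 420.9, 318.2]
orientation: [-1.127, 2.733, -0.509]
ft_force: [0.8, 0.6, -1.0]
width: 87.8
grasp_force: 0.0
```

```bash
python3 - <<'E'
from st import *
st()
t=vision.get_image("top")[:,:,::-1];s=vision.get_image("scene")[:,:,::-1]
cv2.imwrite('pics/f_top.png',t);cv2.imwrite('pics/f_sc.png',s)
a=cv2.resize(t[150:290,120:290],(400,330),interpolation=2);b=cv2.resize(s[150:290,130:300],(400,330),interpolation=2)
cv2.imwrite('pics/final.png',np.vstack([np.hstack([a,b]),cv2.resize(t[180:265,330:450],(400,270),interpolation=2).repeat(1,0) if 0 else np.hstack([cv2.resize(t[180:265,330:450],(400,270),interpolation=2),cv2.resize(s[120:205,270:390],(400,270),interpolation=2)])]))
E
```

```text
low corner n' -191.8 u' 0.0 z 227.7
up corner n' -109.9 u' 0.4 z 259.4
body low n' -262.7 u' -0.5 z 286.1
beta 68.9 w 87.8 F n' 0.2 u' 1.0 z -1.0 q [ 1.06  0.31  1.81 -0.39  1.16 -1.12]
```

View pics/final.png

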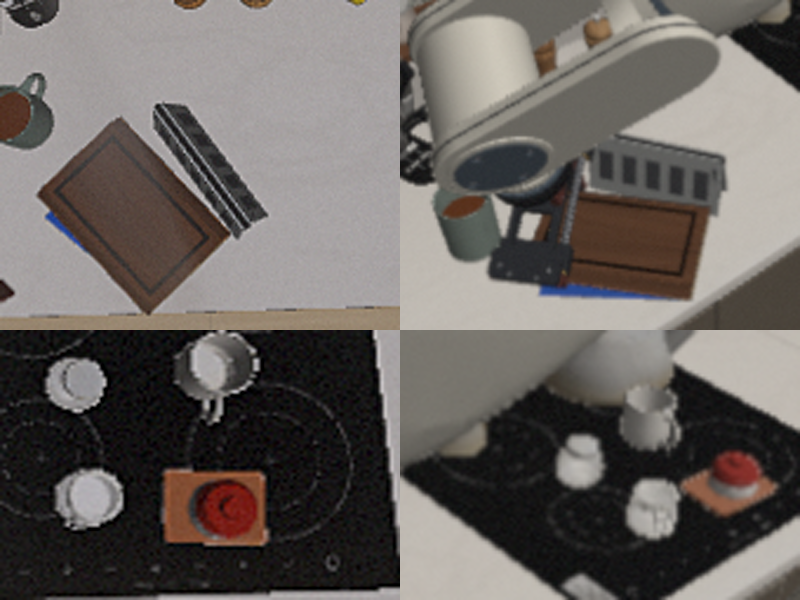

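The picture shows the board lying on the mat, dark groove up, with corners at (120,118), (230,237), (150,314) and (38,193). A blue strip of mat shows at the outer side, and the timer is upright on the coaster. I'll measure the board's centre and flatness.

```bash
python3 - <<'E'
from mat import *
f=lambda l:np.array(l)/2.353+[120,150]
P=at("top",f([(121,118),(231,237),(150,314),(38,194)]),17)
Mc=np.array([445.5,290,0])
print(P.mean(0).round(1),"sides",[round(np.linalg.norm(P[i]-P[(i+1)%4])) for i in range(4)],"ang",np.degrees(np.arctan2(*(P[0]-P[1])[1::-1])).round(1),np.degrees(np.arctan2(*(P[3]-P[2])[1::-1])).round(1))
r=P.mean(0)-Mc;print("off n' %.1f u' %.1f"%(r@N2,r@U2),"corners rest-frame",[loc(p).round(0)[:2].tolist() for p in P])
# groove rectangle
G=at("top",f([(122,134),(210,236),(153,293),(55,190)]),32);print("groove c",G.mean(0).round(1))
E
```

```text
[453.6 279.4  17. ] sides [232, 152, 232, 157] ang 42.0 43.2
off n' 13.2 u' -1.7 corners rest-frame [[136.0, -58.0], [-94.0, -32.0], [-111.0, -183.0], [119.0, -214.0]]
groove c [456. 276.  32.]
```

```bash
python3 - <<'E'
from mat import *
f=lambda l:np.array(l)/2.353+[120,150]
P=at("top",f([(121,118),(231,237),(150,314),(38,194)]),17)
print("pred corners",proj('scene',P).round(1).tolist(),"z32",proj('scene',P+[0,0,10]).round(1).tolist(),"seen (260.9,238.4),(253.2,276.6)")
for p in(0,2): pass
# triangulate corner 1 and 2 from both views
for top,sc in(((231,237),(260.9,238.4)),((150,314),(253.2,276.6))):
    c1,d1=ray('top',f([top]));c2,d2=ray('scene',[sc]);A=np.c_[d1[0],-d2[0]];x=np.linalg.lstsq(A,c2-c1,rcond=None)[0];print((c1+x[0]*d1[0]).round(1),(c2+x[1]*d2[0]).round(1))
E
```

```text
pred corners [[197.2, 229.4], [263.1, 238.5], [254.3, 275.8], [182.0, 265.9]] z32 [[196.8, 227.5], [263.1, 236.5], [254.2, 273.9], [181.5, 264.0]] seen (260.9,238.4),(253.2,276.6)
[419.1 144.6  16.1] [424.1 150.   16.8]
[317.4 258.   13.2] [319.5 260.2  13.5]
```

```bash
python3 -c "
from workcell import close_job
print(close_job())"
```

```text
the job is handed in; nothing more can be done
None
```

I handed the job in at about 32 s: the timer stands upright on the coaster, and after leaning by itself the board was lifted over the rest and lowered flat onto the blue mat, groove face up, though it sits about 13 mm off the mat's centre towards the rest, with one corner close to its foot.

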